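# Put the table lamp back together

### The job

On this jumble-sale table, put the small table lamp back together on its fixed foot: over the rod, one after another, thread the wooden column with its neck up, then the white light ring, then the shade, and last the brass cap, each sitting upright and right down on the one below. Let go of everything and leave the other goods on the table where they lie.

Things in the scene. Friction and masses are not known exactly. Their poses are not given: they have to be found in the camera images.
- lamp_foot: foot of a small table lamp, dark steel, fixed: disc 110 mm across, 14 mm high, with a stem 36 mm thick and a flange 52 mm across whose flat top (seat) is 60 mm above the table; from it a 10 mm brass rod rises on the centre line to 148 mm above the table, its last 8 mm tapered to 4 mm. The other lamp parts go over this rod with 3 mm play all round. Origin: centre of the underside, z up.
- column: turned column, dark wood, 46 mm high: belly 60 mm across and 20 mm high, above it a straight neck 36 mm across (22 to 46 mm up; grip there); 16 mm bore right through along the axis. Starts loose, upright, neck up, and goes on that way; seated, its underside is 60 mm above the foot's underside. 110 g. Origin: centre of the underside, z up.
- light_ring: light ring, a flat white plastic disc 48 mm across and 12 mm high with a 16 mm hole through the middle and a thin metal band. Starts loose, lying flat; seated, its underside is 106 mm above the foot's underside. 45 g. Origin: centre of the underside, z up.
- shade: lamp shade, grey sheet metal, open below: cone 116 mm across at the rim, 76 mm at its flat top 49 mm up; on top a steel hub 32 mm across, to 63 mm up (grip there), 16 mm bore right through. The flat top's inner face, 45 mm above the rim, rests on the light ring. Starts loose on its rim, hub up; seated, its rim is 73 mm above the foot's underside. 160 g. Origin: centre of the rim plane, z up.
- finial: brass cap, a round knob 30 mm across and 30 mm high with a blind bore of 16 mm, 16 mm deep, in its underside and a bevelled top. Starts loose, standing bore down; seated on the shade's hub, its underside is 136 mm above the foot's underside. 60 g. Origin: centre of the underside, z up.
- tin: bystander: upright can 68 mm across and 75 mm high with a paper label. Origin: centre of the underside, z up.
- screwdriver: bystander: screwdriver lying flat, 180 mm long, less than 40 mm thick, yellow handle. Its x axis runs from handle to tip.
- wrench: bystander: steel wrench lying flat, 170 mm long. Its x axis runs along it.
- carton: bystander: closed cardboard carton 75 x 50 x 36 mm high. Origin: centre of the underside, z up.
- tape_reel: bystander: blue tape-measure case, a round disc 90 mm across and 34 mm high, lying flat. Origin: centre of the underside, z up.
Mind the look-alikes: they are no part of the job. Of the things that look like the shade, the larger one is meant.

How it is judged:
By the outcome, as a careful person would: the job done as asked, in the order asked, and still so for the second after the job is handed in, with the robot touching nothing.
It also fails if it takes over 128 s, if anything falls off the work surface, if the arm or the gripper's body presses on something with over 40 N, if the wrist force passes 120 N, or if a joint passes its speed limit or range.

### The arm

A 6-joint arm with a two-finger parallel gripper is mounted at the origin on the work surface. World frame = base frame: x ahead of the robot, y to its left, z up, the work surface at z = 0. Lengths are in m, angles in rad, forces in N, time in s.
With the tool pointing down it reaches from about 0.275 to 0.775 m from the base axis. Payload 14.6 kg.
Tool frame: the origin (TCP) lies on the centre line of the jaws, within the pads' length; the fingertips stand 8 mm ahead of it and the grasp point (between the pads) lies 11 mm behind it; z points along the fingers, y is the line along which they close (so a half turn about z gives the same grasp; the last joint's range is limited). The gripper opens to 85 mm and grips with 20 to 120 N. Pads are 22 mm wide; open, the fingers measure 114 mm over their backs; the gripper's body (76 mm by 85 mm) begins 54 mm behind the grasp point. The pads swing forward as they close: fully open they stand 13 mm farther back than shut.
Start: joints at [-1.372, 0.263, -0.048, 1.259, 0, 1.415], TCP at [0.182, -0.492, 0.215] pointing down, gripper open.
Joint ranges: [-2.65, 2.65], [-0.89, 1.7], [-1.18, 1.37], [-2.13, 2.11], [-1.35, 1.29], [-3.14, 3.14]. Speed limits (rad/s): [1.89, 1.89, 2.57, 2.79, 3.14, 3.14].

### API

Orientations are given as a unit quaternion [w, x, y, z].
In Python, from workcell import status, vision, job gives the robot as it stands.
- The arm moves only by the tool move_arm, never from a script. Its argument "rows" is one flat list of numbers, 7 for each row, row after row: the opening, from 0 (shut) to 1 (fully open), then the shift along the tool's x, y, z in units of 0.12 m (1.0 is 0.12 m), then the turn, a rotation vector about the tool's x, y, z in units of 180 degrees (1.0 is 180 degrees). A call has 1 to 12 rows; each row is the pose to reach, as a shift and turn from the pose commanded when the call began, along the tool's axes at that moment, turning the shorter way round; what a row does not reach only later rows make up. A row lasts 1/8 s, in which the tool goes at most 62.5 mm and 10.7 degrees, less where a joint would pass 70% of its speed; a pose out of reach is approached as far as the arm can. A call with a number of a shift or a turn outside -1 to 1 is refused whole. A call with a gripper value outside its range is refused whole. The fingers move at their own pace and stop on an object; the grip force is fixed at half the most. Time passes only in rows, so rows that repeat a pose let the fingers close. It gives the time, the measured TCP pose, the force, the opening and the grip force at its end, in the units of the state.
- status.observe(): the state, without advancing time (a new reading comes with each control period).
- vision.capture(name): name is "side" or "top" or "wrist"; returns a dict with "img" (480x640x3 uint8, red, green, blue), "fov_y" (degrees; the focal length in pixels is half the picture's height over the tangent of half this angle, whatever the lens; pixels are square), "cx", "cy" (the principal point, pixels), "R" (3x3) and "t" (3): a world point X has camera coordinates R X + t. Camera axes: x right, y down, z forward; pixel columns grow to the right and rows downward; lengths in m; the calibration is good to about 2 mm. The wrist camera is an equidistant fisheye: a pixel r from the principal point sees the ray r / f radians off the axis. A picture is of the moment at which its call begins. There is no depth.
- job.sign_off(): hands the job in; it is judged then, once.
Trained networks look in a picture, given as the dict that the camera call returned (one of the last four; its "shot" number tells which), for a name from the list of things; names that differ only in an ending like _2 or _b are one class to them, and where a whole thing is asked for, a point or a joint stands for the part that bears it (a point fixed in the world has none). Each returns a list of dicts, best first, with "score" (0 to 1); they miss things now and then, are a little off and sometimes report something else, mostly with a low value. They report only what shows in the picture. A call takes as long as a camera call. They do not tell look-alikes from the thing itself.
- vision.masks_of(picture, name): "region" (480x640 bool, what is visible of it) and "bbox" ([left, top, width, height] in pixels, round what is visible of it).
The state is a dict: "t": time; "q": joint angles; "joint_vel": joint speeds; "tau": joint torques, N m; "position": TCP position; "eef_rot": TCP orientation; "contact_force": force on the tool from outside, world axes, zero at the start; "wrist_torque": the same for the moment, N m; "opening": opening from 0.0 (shut) to 1.0 (fully open); "gripper_force": force on a finger pad.
Only numpy, scipy, OpenCV 4.12 (cv2) and the standard library are available. Lean on these libraries where they do the work, as an engineer would, in place of code of your own. Each camera call takes 0.05 s, during which the arm holds its last target. There are 200 camera calls.

## Working session

There is one attempt and no reset: what is moved stays moved. The work goes in short steps, Python scripts to look and compute and a tool call to move; the robot and the scene stay as the last step left them, time stands still between calls to the robot, and variables do not carry over. Pictures are saved under pics/ and viewed, at most 14 in all, crops included, and the job is handed in when it is done.

Besides the shell and the picture viewer there is one more tool, called after "Emit:" as name(argument=value, ...) on one line, values as JSON. move_arm: Moves the arm, as the interface text tells. Its arguments: {"type":"object","properties":{"rows":{"type":"array"}},"required":["rows"]}

```bash
mkdir -p pics; ls; cat > h.py <<'E'
import numpy as np, cv2
from workcell import status, vision, job
NAMES=["lamp_foot","column","light_ring","shade","finial","tin","screwdriver","wrench","carton","tape_reel"]
def pix2ray(c,u,v):
    f=240/np.tan(np.radians(c["fov_y"])/2); x=(u-c["cx"]);y=(v-c["cy"])
    if c.get("name")=="wrist":
        r=np.hypot(x,y);th=r/f;d=np.array([x/r*np.sin(th),y/r*np.sin(th),np.cos(th)]) if r>0 else np.array([0,0,1.])
    else: d=np.array([x/f,y/f,1.])
    R=np.array(c["R"]);return -R.T@np.array(c["t"]),R.T@d
def at_z(c,u,v,z):
    o,d=pix2ray(c,u,v);return (o+d*(z-o[2])/d[2])[:3]
def proj(c,X):
    f=240/np.tan(np.radians(c["fov_y"])/2);p=np.array(c["R"])@np.array(X)+np.array(c["t"])
    if c.get("name")=="wrist":
        r=np.hypot(p[0],p[1]);th=np.arctan2(r,p[2]);s=f*th/max(r,1e-9)
        return np.array([c["cx"]+p[0]*s,c["cy"]+p[1]*s])
    return np.array([c["cx"]+f*p[0]/p[2],c["cy"]+f*p[1]/p[2]])
def cap(n):
    c=vision.capture(n);c["name"]=n;return c
def save(c,fn): cv2.imwrite("pics/"+fn,c["img"][:,:,::-1])
E
python3 - <<'E'
from h import *
s=status.observe();print(s)
for n in ["top","side"]:
    c=cap(n);save(c,n+"0.png");o,d=pix2ray(c,320,240);print(n,o.round(3),d.round(3),c["fov_y"],c["cx"],c["cy"])
    for m in NAMES:
        for r in vision.masks_of(c,m)[:4]:
            b=r["bbox"];ys,xs=np.nonzero(r["region"]);print(m,round(r["score"],2),b,len(xs),round(xs.mean(),1),round(ys.mean(),1),at_z(c,xs.mean(),ys.mean(),0.03).round(3)[:2])
E
```

```text
pics
{'t': 0.0, 'q': array([-1.37229827e+00,  2.63553012e-01, -4.89543435e-02,  1.25942105e+00,
        8.51735078e-06,  1.41547874e+00]), 'joint_vel': array([-0.00094606, -0.00169952,  0.00065564,  0.00067739,  0.00013188,
       -0.00114414]), 'tau': array([-8.38361721e-04, -6.37618303e+01,  3.84569299e+01,  1.35138561e-02,
       -3.03156112e-04,  8.98151740e-07]), 'position': array([ 0.18182917, -0.49217852,  0.21440313]), 'eef_rot': array([-5.65998198e-04,  9.84392423e-01,  1.75986471e-01, -7.96226558e-06]), 'contact_force': array([ 0.47040226, -0.34257243, -0.67229734]), 'wrist_torque': array([ 0.00159837,  0.04173549, -0.04284163]), 'gripper_force': 0.0, 'opening': 0.9981542610321825}
top [0.453 0.    1.086] [ 0.078 -0.021 -0.997] 54.81648820125881 319.4146680510148 244.57716808527687
lamp_foot 0.73 [445.3, 247.4, 53.9, 50.8] 1750 470.3 271.0 [ 0.458 -0.365]
lamp_foot 0.28 [213.2, 188.3, 24.5, 25.5] 554 224.7 199.0 [0.635 0.194]
column 0.87 [213.5, 188.5, 22.6, 26.6] 541 224.7 199.4 [0.634 0.194]
shade 0.8 [277.3, 212.7, 36.6, 35.1] 988 294.8 231.3 [0.558 0.035]
shade 0.75 [39
[... 1067 characters left out ...]

light_ring 0.65 [340.8, 242.4, 25.1, 18.4] 325 353.1 251.8 [ 0.442 -0.023]
shade 0.87 [312.5, 167.6, 44.0, 39.3] 1328 334.7 187.5 [ 0.619 -0.178]
shade 0.64 [271.3, 232.7, 41.7, 31.1] 912 292.9 250.0 [0.543 0.055]
finial 0.56 [181.5, 375.4, 21.1, 22.3] 352 191.1 384.6 [0.451 0.396]
tin 0.79 [252.4, 178.5, 30.6, 43.9] 1012 268.8 201.9 [ 0.702 -0.031]
tin 0.57 [199.4, 254.2, 27.6, 34.6] 687 212.2 271.2 [0.625 0.208]
wrench 0.78 [288.6, 307.5, 70.2, 63.9] 916 320.4 338.9 [0.35  0.192]
wrench 0.61 [183.3, 374.9, 18.3, 22.6] 362 191.6 384.9 [0.45  0.396]
carton 0.87 [351.4, 143.5, 32.5, 21.0] 592 368.6 153.6 [ 0.648 -0.361]
tape_reel 0.61 [105.3, 299.7, 52.3, 47.2] 1799 131.5 323.4 [0.634 0.39 ]
```

```bash
python3 - <<'E'
import cv2
a=cv2.imread("pics/top0.png")[140:365,110:510];cv2.imwrite("pics/top0c.png",cv2.resize(a,None,fx=2,fy=2,interpolation=cv2.INTER_CUBIC))
E
```

```text
(no output)
```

View pics/top0c.png

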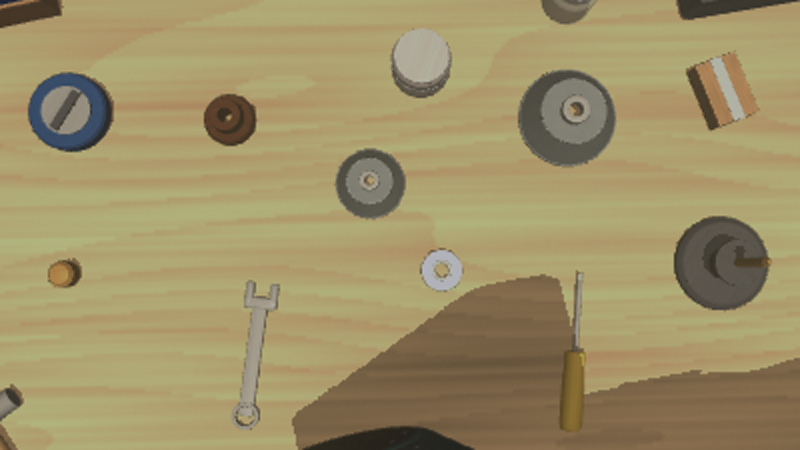

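View pics/side0.png

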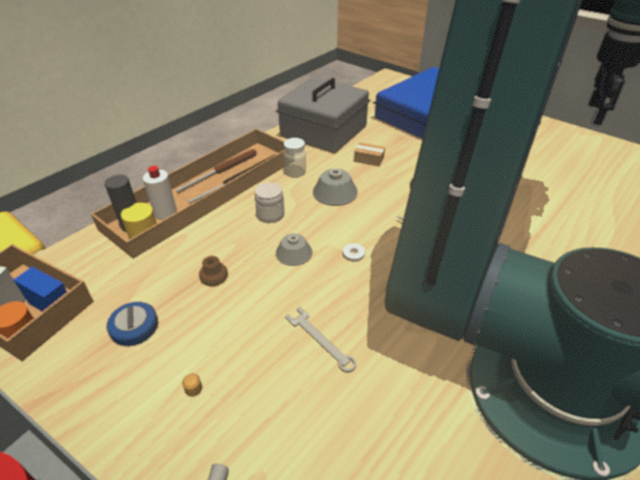

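The top view shows all goods. In full-image pixels, the large shade is at (393,199), the small look-alike at (295,231), the column at (225,199), the ring at (331,275), the finial at (142,276) and the foot at (470,271). The side view confirms that the column and both shades stand upright.

```bash
cat >> h.py <<'E'
from scipy.spatial.transform import Rotation as Ro
def RT():
    s=status.observe();q=s["eef_rot"];return s,Ro.from_quat([q[1],q[2],q[3],q[0]])
QT=Ro.from_quat([np.sqrt(.5),np.sqrt(.5),0,0])
def goal(p):
    s,R=RT();d=R.inv().apply(np.array(p)-s["position"])/0.12
    print("pos",s["position"].round(4),"shift",d.round(3),"turn",((R.inv()*QT).as_rotvec()/np.pi).round(4),"F",s["contact_force"].round(1),"t",round(s["t"],2))
E
python3 - <<'E'
from h import *
c=cap("wrist");save(c,"w0.png");s,R=RT()
o,d=pix2ray(c,c["cx"],c["cy"]);print(c["fov_y"],c["cx"],c["cy"],"cam in tool",R.inv().apply(o-s["position"]).round(4),"axis in tool",R.inv().apply(d).round(3))
for u,v,z in [(470.5,271.5,.014),(393,199,.0),(224.7,199.5,.02),(331,275,.012),(142,276.5,.03)]:
    print(at_z(cap("top") if 0 else C,u,v,z).round(4)) if 0 else None
C=cap("top")
for n,u,v,z in [("foot",470.5,271.5,.014),("shaderim",393.5,199,.0),("hub",397.7,194.7,.063),("neck",224,197,.046),("ring",331,275,.012),("fin",142,276.5,.03)]: print(n,at_z(C,u,v,z).round(4))
goal([.458,-.365,.3])
E
```

```text
65.70646984690485 316.8430169443047 239.72726150923037 cam in tool [ 0.0716  0.0007 -0.1593] axis in tool [-0.287  0.001  0.958]
foot [ 0.4572 -0.3711  0.014 ]
shaderim [ 0.633  -0.1997  0.    ]
hub [ 0.6322 -0.1978  0.063 ]
neck [0.6373 0.1928 0.046 ]
ring [ 0.4562 -0.0464  0.012 ]
fin [0.4622 0.3818 0.03  ]
pos [ 0.1819 -0.4925  0.2149] shift [ 2.526 -0.199 -0.709] turn [ 0.     -0.     -0.3874] F [-0.1 -0.3 -0.3] t 1.2
```

View pics/w0.png

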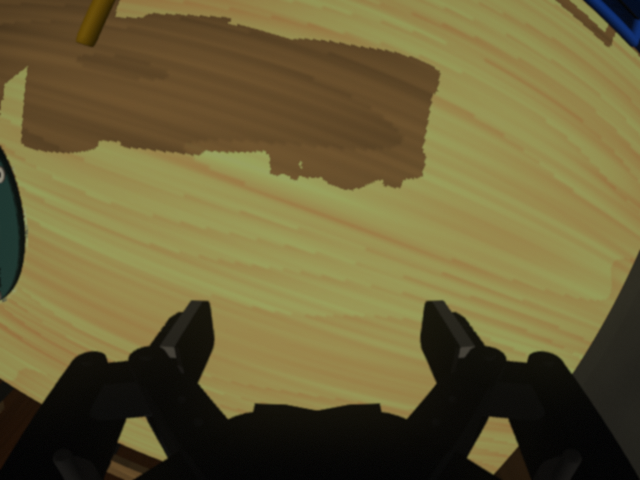

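Emit:
move_arm(rows=[1, 0.5, 0, -0.7, 0, 0, -0.06, 1, 1, 0, -0.7, 0, 0, -0.12, 1, 1, 0, -0.7, 0, 0, -0.18, 1, 1, 0, -0.7, 0, 0, -0.24, 1, 1, 0, -0.7, 0, 0, -0.3, 1, 1, 0, -0.7, 0, 0, -0.36, 1, 1, 0, -0.7, 0, 0, -0.3874, 1, 1, 0, -0.7, 0, 0, -0.3874, 1, 1, 0, -0.7, 0, 0, -0.3874])

```text
t: 2.33
position: [0.2945, -0.4509, 0.2989]
eef_rot: [-0.0, 0.708, 0.706, -0.0]
contact_force: [-0.2, 1.1, -0.6]
opening: 1.004
gripper_force: 0.0
```

Emit:
move_arm(rows=[1, 0.34, 0.5, 0, 0, 0, 0, 1, 0.67, 1, 0, 0, 0, 0, 1, 0.67, 1, 0, 0, 0, 0])

```text
t: 2.7
position: [0.4165, -0.3687, 0.2988]
eef_rot: [-0.0, 0.707, 0.708, 0.0]
contact_force: [0.2, -0.0, -1.0]
opening: 0.998
gripper_force: 0.0
```

Emit:
move_arm(rows=[1, 0, 0.354, 0, 0, 0, 0, 1, 0, 0.354, 0, 0, 0, 0, 1, 0, 0.354, 0, 0, 0, 0, 1, 0, 0.354, 0, 0, 0, 0])

```text
t: 3.2
position: [0.4561, -0.3708, 0.2991]
eef_rot: [0.0, 0.708, 0.707, -0.0]
contact_force: [0.0, -0.2, 0.2]
opening: 1.003
gripper_force: 0.0
```

```bash
python3 - <<'E'
from h import *
goal([.457,-.371,.3])
c=cap("wrist");save(c,"w1.png");s,R=RT();print(R.as_matrix().round(4))
for X in [(.457,-.371,.148),(.457,-.371,.06),(.457,-.371,.014)]: print(proj(c,X).round(1))
for m in ["lamp_foot"]:
    for r in vision.masks_of(c,m)[:4]: print(r["score"],r["bbox"])
E
```

```text
pos [ 0.4561 -0.3708  0.2991] shift [-0.001  0.008 -0.007] turn [ 0.      0.0001 -0.0004] F [ 0.  -0.2  0.2] t 3.2
[[ 1.3e-03  1.0e+00  1.0e-04]
 [ 1.0e+00 -1.3e-03 -3.0e-04]
 [-3.0e-04  1.0e-04 -1.0e+00]]
[319.2 216. ]
[318.6 197.7]
[318.4 191. ]
0.86 [274.2, 149.6, 90.2, 85.0]
0.24 [440.1, 172.1, 69.2, 62.9]
```

View pics/w1.png

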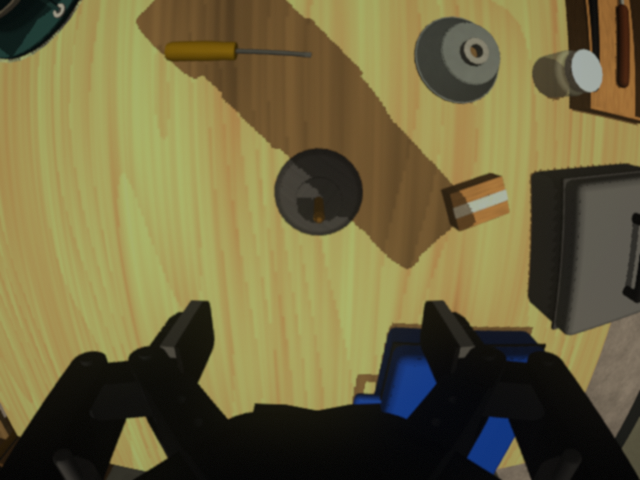

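The wrist view shows the foot disc centred at about (319,192) and the brass rod near (318,210). The large shade is at upper right (458,60). Next I segment the rod.

```bash
python3 - <<'E'
from h import *
c=cap("wrist");im=c["img"].astype(int)
sub=im[190:232,300:340];m=(sub[...,0]-sub[...,2]>25)
ys,xs=np.nonzero(m);ys+=190;xs+=300
for y in np.unique(ys): print(y,xs[ys==y].min(),xs[ys==y].max(),end=" | ")
print()
for z in (.06,.1,.14,.148): print(z,proj(c,(.457,-.371,z)).round(1),proj(c,(.458,-.371,z)).round(1),proj(c,(.457,-.37,z)).round(1))
r=vision.masks_of(c,"lamp_foot")[0]["region"]
ct=max(cv2.findContours(r.astype(np.uint8),0,1)[0],key=cv2.contourArea)
e=cv2.fitEllipse(ct);print(e);
g=im.sum(2)
# dark disc edges along row 192 and col 319
print(g[192,270:280],g[192,357:368]);print(g[144:154,319],g[228:240,340],)
th=np.linspace(0,2*np.pi,60)
P=np.array([proj(c,(.457+.055*np.cos(t),-.371+.055*np.sin(t),.014)) for t in th]);print(P.min(0),P.max(0))
E
```

```text
197 318 318 | 198 316 321 | 199 315 321 | 200 315 321 | 201 315 322 | 202 315 322 | 203 314 322 | 204 314 322 | 205 314 322 | 206 314 322 | 207 314 322 | 208 314 322 | 209 314 322 | 210 314 322 | 211 314 322 | 212 314 323 | 213 314 323 | 214 314 323 | 215 313 323 | 216 313 324 | 217 313 323 | 218 313 324 | 219 313 323 | 220 313 323 | 221 314 322 | 222 316 321 | 223 318 319 | 229 339 339 | 230 337 339 | 231 300 339 | 
0.06 [318.5 197.8] [319.4 197.8] [318.5 196.9]
0.1 [318.7 205. ] [319.7 205. ] [318.7 204. ]
0.14 [318.9 214. ] [320. 214.] [318.9 212.9]
0.148 [319.  216.1] [320.1 216.1] [319.  214.9]
((318.2493896484375, 191.56021118164062), (86.04476165771484, 87.69161224365234), 90.48796844482422)
[419 413 401 347 242 162 148 147 157 171] [ 92  88  81  82  95 143 208 237 237 236 236]
[241 239 233 209 161 102  80  81  82  84] [173 253 342 399 416 416 420 423 419 422 422 423]
[272.9482624 145.5481007] [363.54114027 234.73284667]
```

Emit:
move_arm(rows=[1, -0.02, 0, 0.5, 0, 0, 0, 1, -0.02, 0, 1, 0, 0, 0, 1, -0.02, 0, 1, 0, 0, 0, 1, -0.02, 0, 1, 0, 0, 0])

```text
t: 3.9
position: [0.4578, -0.3739, 0.1816]
eef_rot: [0.002, 0.707, 0.707, -0.0]
contact_force: [0.2, -0.8, 1.4]
opening: 0.999
gripper_force: 0.0
```

```bash
python3 - <<'E'
from h import *
goal([.457,-.373,.16])
c=cap("wrist");save(c,"w2.png");im=c["img"].astype(int)
p=proj(c,(.457,-.373,.148));print(p,proj(c,(.458,-.373,.148))-p,proj(c,(.457,-.372,.148))-p,proj(c,(.457,-.373,.14)))
u,v=p.round().astype(int);y0=v-45;x0=u-30
a=c["img"][y0:v+35,x0:u+30,::-1];cv2.imwrite("pics/w2c.png",cv2.resize(a,None,fx=8,fy=6,interpolation=cv2.INTER_CUBIC));print(x0,y0)
sub=im[y0:v+35,x0:u+30];m=(sub[...,0]-sub[...,2]>25);
for y in range(m.shape[0]):
    xs=np.nonzero(m[y])[0]
    if len(xs): print(y+y0,xs.min()+x0,xs.max()+x0,len(xs),end=" | ")
E
```

```text
pos [ 0.4578 -0.3739  0.1816] shift [ 0.008 -0.007  0.18 ] turn [ 0.0007  0.0007 -0.    ] F [ 0.2 -0.8  1.4] t 3.9
[317.40596325 262.30810788] [ 1.80944092 -0.00232489] [ 4.50396193e-04 -1.69861287e+00] [317.35001231 257.45939632]
287 217
219 315 318 4 | 220 313 319 7 | 221 312 321 10 | 222 312 321 10 | 223 311 322 12 | 224 311 322 12 | 225 311 322 12 | 226 311 322 12 | 227 311 322 12 | 228 311 322 12 | 229 311 322 12 | 230 311 322 12 | 231 310 322 13 | 232 311 322 12 | 233 310 322 13 | 234 311 322 12 | 235 310 322 13 | 236 310 323 14 | 237 310 323 14 | 238 310 323 14 | 239 310 323 14 | 240 310 323 14 | 241 310 323 14 | 242 310 323 14 | 243 310 323 14 | 244 310 323 14 | 245 310 323 14 | 246 310 323 14 | 247 310 323 14 | 248 309 323 15 | 249 309 324 16 | 250 309 324 16 | 251 309 324 16 | 252 309 324 16 | 253 309 324 16 | 254 309 324 16 | 255 309 325 17 | 256 309 325 17 | 257 287 346 20 | 258 287 346 22 | 259 287 346 27 | 260 287 346 31 | 261 287 346 36 | 262 287 346 40 | 263 287 346 48 | 264 287 346 59 | 265 287 346 60 | 266 287 346 60 | 267 287 346 60 | 268 287 346 60 | 269 287 346 60 | 270 287 346 60 | 271 287 346 60 | 272 287 346 60 | 273 287 346 60 | 274 287 346 60 | 275 287 346 60 | 276 287 346 60 | 277 287 346 60 | 278 287 346 60 | 279 287 346 60 | 280 287 346 60 | 281 287 346 60 | 282 287 346 60 | 283 287 346 60 | 284 287 346 60 | 285 287 346 60 | 286 287 346 60 | 287 287 346 60 | 288 287 346 60 | 289 287 346 60 | 290 287 346 60 | 291 287 346 60 | 292 287 346 60 | 293 287 346 60 | 294 287 346 60 | 295 287 346 60 | 296 287 346 60 |
```

View pics/w2c.png

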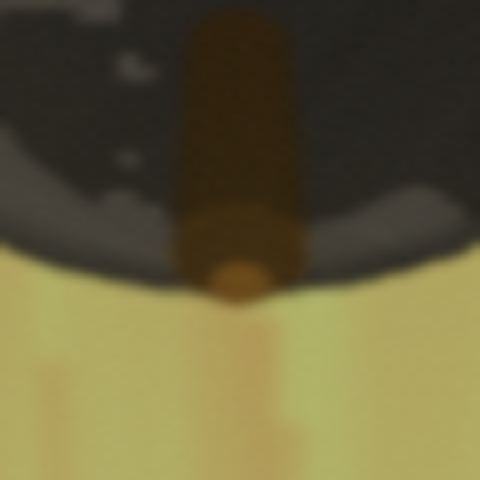

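The tip disc of the rod is at (316.5,263.5), which puts the rod at about (0.4565,-0.3737). Next, the column.

Emit:
move_arm(rows=[1, 0.47, 0.15, -0.07, 0, 0, 0, 1, 0.945, 0.3, -0.15, 0, 0, 0, 1, 0.945, 0.3, -0.15, 0, 0, 0])

```text
t: 4.32
position: [0.4952, -0.2574, 0.2006]
eef_rot: [0.003, 0.706, 0.709, 0.001]
contact_force: [-0.3, -0.5, 0.6]
opening: 0.998
gripper_force: 0.0
```

Emit:
move_arm(rows=[1, 0.47, 0.15, 0, 0, 0, 0, 1, 0.945, 0.3, 0, 0, 0, 0, 1, 0.945, 0.3, 0, 0, 0, 0])

```text
t: 4.7
position: [0.5307, -0.144, 0.199]
eef_rot: [0.002, 0.706, 0.708, 0.001]
contact_force: [-0.6, -1.2, 0.6]
opening: 0.998
gripper_force: 0.0
```

Emit:
move_arm(rows=[1, 0.47, 0.15, 0, 0, 0, 0, 1, 0.945, 0.3, 0, 0, 0, 0, 1, 0.945, 0.3, 0, 0, 0, 0])

```text
t: 5.08
position: [0.5666, -0.0309, 0.1984]
eef_rot: [0.001, 0.706, 0.708, 0.001]
contact_force: [-0.1, -0.6, 0.7]
opening: 0.997
gripper_force: 0.0
```

Emit:
move_arm(rows=[1, 0.47, 0.15, 0, 0, 0, 0, 1, 0.945, 0.3, 0, 0, 0, 0, 1, 0.945, 0.3, 0, 0, 0, 0])

```text
t: 5.45
position: [0.6025, 0.0821, 0.1977]
eef_rot: [0.001, 0.706, 0.708, 0.001]
contact_force: [0.6, -0.5, 0.6]
opening: 0.996
gripper_force: 0.0
```

Emit:
move_arm(rows=[1, 0.47, 0.15, 0, 0, 0, 0, 1, 0.945, 0.3, 0.3, 0, 0, 0, 1, 0.945, 0.3, 0.3, 0, 0, 0, 1, 0.945, 0.3, 0.3, 0, 0, 0])

```text
t: 5.95
position: [0.6375, 0.1925, 0.1614]
eef_rot: [0.0, 0.707, 0.707, 0.0]
contact_force: [0.6, -1.0, 1.0]
opening: 0.998
gripper_force: 0.0
```

```bash
cat >> h.py <<'E'
def meas(c,name,z,pick=0,ztop=None):
    """ellipse of the thing's mask + bbox, back-projected at z"""
    for r in vision.masks_of(c,name)[:3]:
        ct=max(cv2.findContours(r["region"].astype(np.uint8),0,1)[0],key=cv2.contourArea)
        if len(ct)<6: continue
        e=cv2.fitEllipse(ct);print(name,round(r["score"],2),np.round(r["bbox"],1),"ell",np.round(e[0]+e[1],1),at_z(c,*e[0],z).round(4))
def crop(c,u,v,h,fn,k=8):
    u,v=int(round(u)),int(round(v));a=c["img"][v-h:v+h,u-h:u+h,::-1];cv2.imwrite("pics/"+fn,cv2.resize(a,None,fx=k,fy=k,interpolation=cv2.INTER_CUBIC));print("crop",fn,"u=",u-h-.5,"+x/%d"%k,"v=",v-h-.5)
E
python3 - <<'E'
from h import *
goal([.637,.193,.16])
c=cap("wrist");meas(c,"column",.03)
p=proj(c,(.637,.193,.046));print(p);crop(c,*p,45,"w3c.png",6)
E
```

```text
pos [0.6375 0.1925 0.1614] shift [ 0.004 -0.004  0.012] turn [ 0.0002  0.0001 -0.0002] F [ 0.6 -1.   1. ] t 5.95
column 0.82 [279.5 173.6  73.8  72.3] ell [316.1 209.2  68.8  69.8] [0.636  0.2025 0.03  ]
[317.46426605 225.77137585]
crop w3c.png u= 271.5 +x/6 v= 180.5
```

View pics/w3c.png

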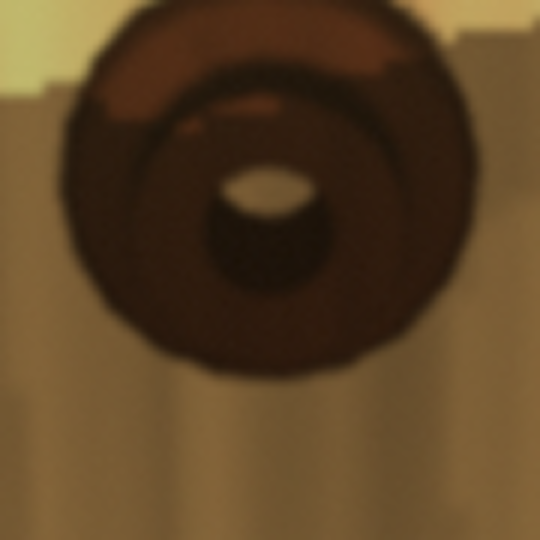

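The bore's top is at crop (268,231), i.e. pixel (316.2,219.0).

```bash
python3 - <<'E'
from h import *
c=cap("wrist");print(at_z(c,316.2,219,.046)); X=at_z(c,316.2,219,.046); print(proj(c,(X[0]+.008,X[1],.046)),proj(c,(X[0],X[1]-.008,.046)))
goal([X[0],X[1],.028])
E
```

```text
[0.63618181 0.19782525 0.046     ]
[326.69629945 218.98041275] [316.22439999 229.13301086]
pos [0.6374 0.1923 0.1622] shift [ 0.046 -0.012  1.118] turn [ 0.0005 -0.     -0.0006] F [-0.4 -0.2  0.3] t 6.1
```

Emit:
move_arm(rows=[1, 0.046, -0.012, 0.45, 0, 0, 0, 1, 0.046, -0.012, 0.9, 0, 0, 0, 1, 0.046, -0.012, 0.9, 0, 0, 0, 1, 0.046, -0.012, 0.9, 0, 0, 0])

```text
t: 6.6
position: [0.6367, 0.1991, 0.0555]
eef_rot: [0.001, 0.707, 0.707, 0.001]
contact_force: [0.4, 0.6, 1.0]
opening: 1.002
gripper_force: 0.0
```

Emit:
move_arm(rows=[1, 0, 0, 0.16, 0, 0, 0, 1, 0, 0, 0.16, 0, 0, 0, 0.3, 0, 0, 0.16, 0, 0, 0, 0, 0, 0, 0.16, 0, 0, 0, 0, 0, 0, 0.16, 0, 0, 0, 0, 0, 0, 0.16, 0, 0, 0, 0, 0, 0, 0.16, 0, 0, 0])

```text
t: 7.48
position: [0.6355, 0.1996, 0.0337]
eef_rot: [-0.0, 0.707, 0.707, 0.0]
contact_force: [0.1, -0.6, -0.1]
opening: 0.001
gripper_force: 0.0
```

```bash
python3 - <<'E'
from h import *
goal([.637,.193,.16])
c=cap("wrist");save(c,"w4.png");meas(c,"column",.03)
E
```

```text
pos [0.6355 0.1996 0.0337] shift [-0.055  0.013 -1.052] turn [ 0. -0.  0.] F [ 0.1 -0.6 -0.1] t 7.47
column 0.81 [265.2 215.4 114.8 104.7] ell [321.2 264.6  95.6 116.3] [0.6364 0.2104 0.03  ]
```

View pics/w4.png

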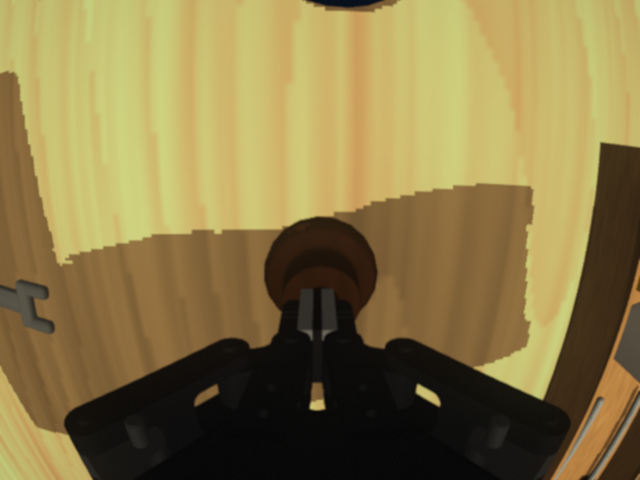

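The fingers are shut with the column, belly spanning columns 265–377 with its top edge at row 217, on the +y side of them. The grasp missed, so I'm measuring where the column went.

```bash
python3 - <<'E'
from h import *
c=cap("wrist");s,R=RT()
for y in (.2,.205,.21,.215,.22,.23):
    P=np.array([proj(c,(.6365+.03*np.cos(t),y+.03*np.sin(t),.012)) for t in np.linspace(0,6.28,90)]);print(y,P.min(0).round(1),P.max(0).round(1))
print("pad tip proj", [proj(c,s["position"]+np.array([0,d,-.008])).round(1) for d in (-.011,0,.011)])
print("neck",proj(c,(.6365,.2,.046)))
C=cap("top");meas(C,"column",.012)
for y in (.19,.2,.21,.22,.23):
    print(y,proj(C,(.6365,y,.012)).round(1))
E
```

```text
0.2 [263.9 215.2] [377.9 321.3]
0.205 [263.5 205.4] [378.4 313.4]
0.21 [263.  195.5] [378.9 305.4]
0.215 [262.6 185.4] [379.4 297.1]
0.22 [262.2 175.4] [379.8 288.6]
0.23 [261.5 155. ] [380.7 271.2]
pad tip proj [array([319.1, 302.3]), array([319.1, 282.2]), array([319.2, 261.1])]
neck [321.8346499  299.68593882]
column 0.76 [221.  191.4  15.4  24. ] ell [230.  201.1  13.   25.8] [0.6334 0.1852 0.012 ]
0.19 [227.9 199.8]
0.2 [223.6 199.9]
0.21 [219.3 200. ]
0.22 [215. 200.]
0.23 [210.7 200.1]
```

```bash
python3 - <<'E'
from h import *
c=cap("wrist");s,R=RT()
for x in (.011,0):
  for z in (.008,0,-.011,-.02,-.03,-.04): print(x,z,[proj(c,s["position"]+R.apply([x,y,z])).round(1).tolist() for y in (0,.0425,.0125)])
C=cap("side");p=proj(C,(.637,.2,.04));crop(C,*p,36,"s4c.png",8);print(p,proj(C,s["position"]))
E
```

```text
0.011 0.008 [[319.2, 261.1], [406.2, 260.6], [345.2, 261.0]]
0.011 0 [[319.3, 267.0], [410.0, 266.4], [346.5, 267.0]]
0.011 -0.011 [[319.5, 276.2], [415.7, 275.3], [348.4, 276.1]]
0.011 -0.02 [[319.6, 284.5], [421.0, 283.3], [350.2, 284.4]]
0.011 -0.03 [[319.8, 294.9], [427.4, 293.3], [352.3, 294.8]]
0.011 -0.04 [[320.0, 306.8], [434.5, 304.5], [354.8, 306.5]]
0 0.008 [[319.1, 282.2], [404.4, 281.4], [344.7, 282.1]]
0 0 [[319.3, 288.9], [408.0, 287.9], [345.9, 288.8]]
0 -0.011 [[319.4, 299.1], [413.4, 297.7], [347.6, 299.0]]
0 -0.02 [[319.6, 308.4], [418.3, 306.7], [349.3, 308.2]]
0 -0.03 [[319.7, 320.0], [424.3, 317.7], [351.3, 319.7]]
0 -0.04 [[319.9, 332.9], [430.8, 330.0], [353.5, 332.6]]
crop s4c.png u= 174.5 +x/8 v= 226.5
[210.61423238 262.95937729] [211.73315479 265.4106035 ]
```

View pics/s4c.png

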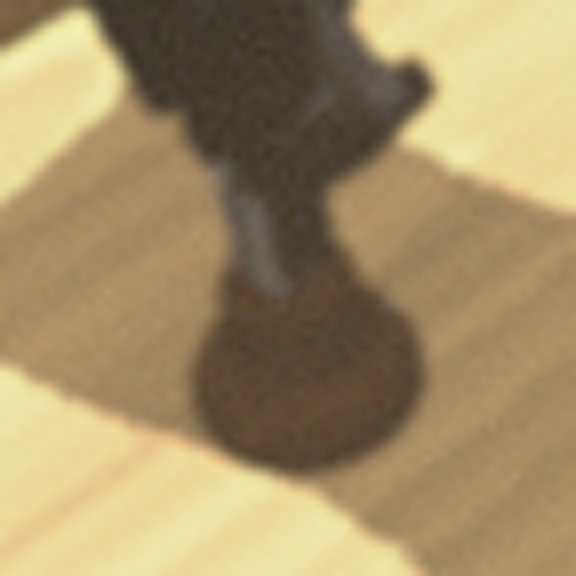

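```bash
python3 - <<'E'
from h import *
C=cap("side")
for y in (.2106,.2056,.2):
  for z in (.0257,.04,.05,.06): print(y,z,proj(C,(.6355,y,z)).round(1))
print("belly",[proj(C,(.6365,.2,z)).round(1) for z in (0,.01,.02,.046)])
s=status.observe();print(s["tau"].round(2),s["contact_force"],s["gripper_force"])
E
```

```text
0.2106 0.0257 [208.2 271.1]
0.2106 0.04 [207.  266.1]
0.2106 0.05 [206.2 262.6]
0.2106 0.06 [205.4 259. ]
0.2056 0.0257 [210.1 269.7]
0.2056 0.04 [208.9 264.8]
0.2056 0.05 [208.1 261.3]
0.2056 0.06 [207.3 257.7]
0.2 0.0257 [212.2 268.2]
0.2 0.04 [211.1 263.3]
0.2 0.05 [210.3 259.8]
0.2 0.06 [209.5 256.2]
belly [array([213.8, 276.7]), array([213.1, 273.3]), array([212.3, 270. ]), array([210.3, 261. ])]
[ -0.   -89.59  35.01   0.    -0.    -0.  ] [-0.16484362 -0.27103519 -0.51297801] 0.0
```

The tips appear to stand just above the neck (z≈0.048), about 20 mm higher than I assumed. I reopen, go lower and close again, and the opening reading will show what is gripped.

Emit:
move_arm(rows=[1, 0, 0, 0, 0, 0, 0, 1, 0, 0, 0, 0, 0, 0, 1, 0, 0, 0, 0, 0, 0, 1, 0, 0, 0, 0, 0, 0, 1, 0, 0, 0, 0, 0, 0, 1, 0, 0, 0, 0, 0, 0])

```text
t: 8.62
position: [0.6355, 0.1996, 0.0337]
eef_rot: [-0.0, 0.707, 0.707, 0.0]
contact_force: [-0.1, 0.6, 0.1]
opening: 1.001
gripper_force: 0.0
```

```bash
python3 - <<'E'
from h import *
c=cap("wrist");goal([.6365,.1985,.014]);p=proj(c,(.6365,.2,.046));print(p);a=c["img"][160:400,160:480,::-1];cv2.imwrite("pics/w5c.png",cv2.resize(a,None,fx=2.5,fy=2.5,interpolation=cv2.INTER_CUBIC))
E
```

```text
pos [0.6355 0.1996 0.0337] shift [-0.009  0.009  0.164] turn [ 0. -0.  0.] F [-0.2 -0.3 -0.1] t 8.68
[321.77503113 299.65014398]
```

View pics/w5c.png

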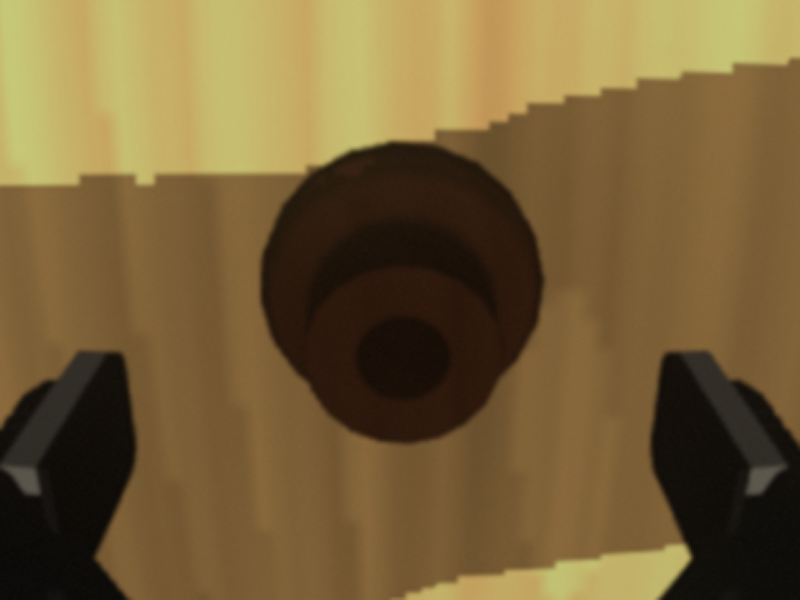

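The bore top is at about (321,302.6), so the column hasn't moved (y≈0.1985). The gap between the open pads, 217 px, puts the tips well above the TCP. I can go down to TCP z≈0.008.

Emit:
move_arm(rows=[1, -0.009, 0.005, 0.1, 0, 0, 0, 1, -0.009, 0.005, 0.214, 0, 0, 0, 1, -0.009, 0.005, 0.214, 0, 0, 0, 0.3, -0.009, 0.005, 0.214, 0, 0, 0, 0, -0.009, 0.005, 0.214, 0, 0, 0, 0, -0.009, 0.005, 0.214, 0, 0, 0, 0, -0.009, 0.005, 0.214, 0, 0, 0, 0, -0.009, 0.005, 0.214, 0, 0, 0])

```text
t: 9.68
position: [0.6364, 0.1987, 0.0087]
eef_rot: [0.0, 0.707, 0.707, 0.0]
contact_force: [-0.7, -0.4, 4.7]
opening: 0.391
gripper_force: 60.3
```

Gripped on the neck. Now lift and carry.

Emit:
move_arm(rows=[0, 0, 0, -0.2, 0, 0, 0, 0, 0, 0, -0.6, 0, 0, 0, 0, 0, 0, -1, 0, 0, 0, 0, 0, 0, -1, 0, 0, 0])

```text
t: 10.18
position: [0.6379, 0.1989, 0.1318]
eef_rot: [0.002, 0.707, 0.707, 0.003]
contact_force: [0.5, -0.7, -2.7]
opening: 0.393
gripper_force: 60.2
```

Emit:
move_arm(rows=[0, -0.3, -0.1, -0.15, 0, 0, 0, 0, -0.65, -0.2, -0.3, 0, 0, 0, 0, -0.954, -0.3, -0.42, 0, 0, 0, 0, -0.954, -0.3, -0.42, 0, 0, 0])

```text
t: 10.68
position: [0.5997, 0.0821, 0.1787]
eef_rot: [0.0, 0.708, 0.706, 0.0]
contact_force: [-0.6, 0.6, -1.8]
opening: 0.392
gripper_force: 60.2
```

Emit:
move_arm(rows=[0, -0.35, -0.1, 0, 0, 0, 0, 0, -0.7, -0.2, 0, 0, 0, 0, 0, -0.954, -0.3, 0, 0, 0, 0, 0, -0.954, -0.3, 0, 0, 0, 0])

```text
t: 11.18
position: [0.5634, -0.0314, 0.1774]
eef_rot: [-0.001, 0.708, 0.706, -0.0]
contact_force: [-0.5, -0.6, -1.8]
opening: 0.389
gripper_force: 60.2
```

Emit:
move_arm(rows=[0, -0.35, -0.1, 0, 0, 0, 0, 0, -0.7, -0.2, 0, 0, 0, 0, 0, -0.954, -0.3, 0, 0, 0, 0, 0, -0.954, -0.3, 0, 0, 0, 0])

```text
t: 11.68
position: [0.5279, -0.1455, 0.1776]
eef_rot: [-0.0, 0.708, 0.707, -0.0]
contact_force: [0.4, 1.8, -0.6]
opening: 0.39
gripper_force: 60.2
```

Emit:
move_arm(rows=[0, -0.35, -0.1, 0, 0, 0, 0, 0, -0.7, -0.2, 0, 0, 0, 0, 0, -0.954, -0.3, 0, 0, 0, 0, 0, -0.954, -0.3, 0, 0, 0, 0])

```text
t: 12.18
position: [0.4923, -0.2598, 0.1777]
eef_rot: [-0.0, 0.707, 0.707, 0.0]
contact_force: [0.2, 0.5, -1.8]
opening: 0.387
gripper_force: 60.2
```

```bash
python3 - <<'E'
from h import *
goal([.4565,-.3737,.175]);c=cap("wrist");a=c["img"][140:400,160:480,::-1];cv2.imwrite("pics/w6c.png",cv2.resize(a,None,fx=2.3,fy=2.3,interpolation=cv2.INTER_CUBIC))
s,R=RT();T=s["position"]+np.array([0,0,.0373]);print(proj(c,T),proj(c,T+[0,.001,0]))
for z in (.148,.14,.06): print("rod",z,proj(c,(.4565,-.3737,z)))
E
```

```text
pos [ 0.4923 -0.2598  0.1777] shift [-0.95  -0.298  0.022] turn [-0.0001 -0.0002 -0.0003] F [ 0.2  0.5 -1.8] t 12.18
[320.45205369 327.0561672 ] [320.45983689 324.76919418]
rod 0.148 [266.7268645  419.19169385]
rod 0.14 [267.9441957  411.58299847]
rod 0.06 [277.90528981 350.69775679]
```

View pics/w6c.png

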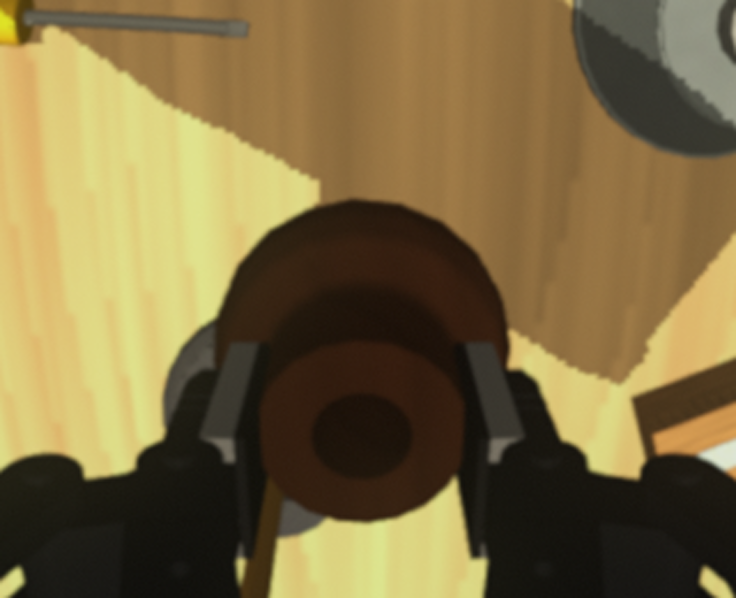

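The bore sits at (316.9,329.1), centred between the pads, and column 316.9 is the principal point. That means the rod, seen earlier at u=316.5, is at x≈0.4576. Target TCP is (0.4577,-0.3728).

Emit:
move_arm(rows=[0, -0.35, -0.1, 0, 0, 0, 0, 0, -0.7, -0.2, 0, 0, 0, 0, 0, -0.942, -0.288, 0, 0, 0, 0, 0, -0.942, -0.288, 0, 0, 0, 0, 0, -0.942, -0.288, 0, 0, 0, 0])

```text
t: 12.85
position: [0.4584, -0.3709, 0.1782]
eef_rot: [-0.0, 0.707, 0.708, 0.0]
contact_force: [0.4, -0.1, -1.5]
opening: 0.39
gripper_force: 60.2
```

Emit:
move_arm(rows=[0, 0, 0, 0.1, 0, 0, 0, 0, 0, 0, 0.2, 0, 0, 0, 0, 0, 0, 0.27, 0, 0, 0, 0, 0, 0, 0.3, 0, 0, 0, 0, 0, 0, 0.3, 0, 0, 0])

```text
t: 13.48
position: [0.4575, -0.3724, 0.1422]
eef_rot: [-0.0, 0.707, 0.707, 0.0]
contact_force: [0.2, 0.1, -0.5]
opening: 0.393
gripper_force: 60.2
```

Emit:
move_arm(rows=[0, 0, 0, 0.15, 0, 0, 0, 0, 0, 0, 0.3, 0, 0, 0, 0, 0, 0, 0.45, 0, 0, 0, 0, 0, 0, 0.56, 0, 0, 0, 0, 0, 0, 0.6, 0, 0, 0, 0, 0, 0, 0.6, 0, 0, 0])

```text
t: 14.22
position: [0.4576, -0.3725, 0.0706]
eef_rot: [0.0, 0.707, 0.707, 0.0]
contact_force: [-0.7, 0.7, -1.8]
opening: 0.393
gripper_force: 60.2
```

Emit:
move_arm(rows=[0, 0, 0, 0.012, 0, 0, 0, 0, 0, 0, 0.012, 0, 0, 0, 0.5, 0, 0, 0.012, 0, 0, 0, 1, 0, 0, 0.012, 0, 0, 0, 1, 0, 0, 0.012, 0, 0, 0, 1, 0, 0, 0.012, 0, 0, 0])

```text
t: 14.98
position: [0.4575, -0.3725, 0.069]
eef_rot: [0.0, 0.707, 0.707, 0.0]
contact_force: [-0.0, 0.2, 0.1]
opening: 0.996
gripper_force: 0.0
```

```bash
python3 - <<'E'
from h import *
c=cap("wrist");goal([.458,-.04,.2]);save(c,"w7.png")
a=c["img"][130:430,150:490,::-1];cv2.imwrite("pics/w7c.png",cv2.resize(a,None,fx=2,fy=2,interpolation=cv2.INTER_CUBIC))
s,R=RT();
for z in (.06,.106,.148): print(z,proj(c,(.4565,-.3737,z)))
E
```

```text
pos [ 0.4576 -0.3725  0.069 ] shift [ 2.77   0.004 -1.092] turn [0. 0. 0.] F [1.2 0.6 0.1] t 15.03
0.06 [316.97169958 283.72493916]
0.106 [317.07524493 331.69770919]
0.148 [317.23480723 405.97305635]
```

View pics/w7c.png

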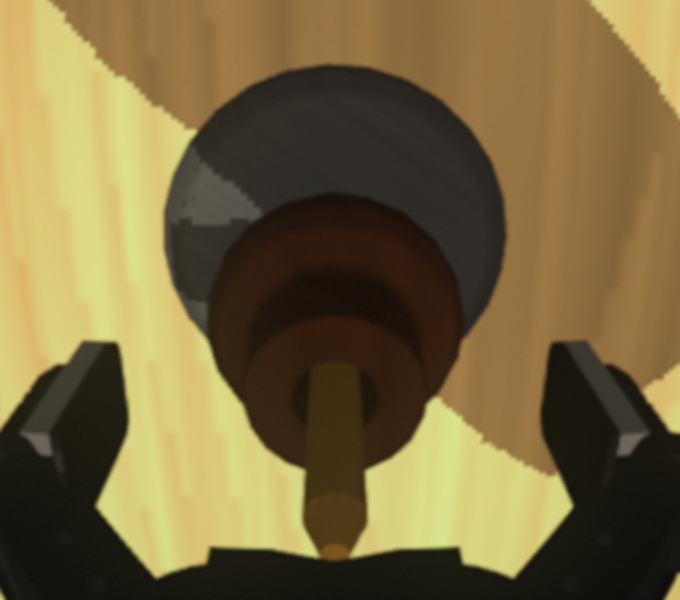

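The column is seated, with the rod through its bore and its tip at crop (334,550). Next is the ring: lift and move above it.

Emit:
move_arm(rows=[1, 0, 0, -0.5, 0, 0, 0, 1, 0, 0, -1, 0, 0, 0, 1, 0, 0, -1, 0, 0, 0])

```text
t: 15.4
position: [0.4589, -0.3738, 0.1933]
eef_rot: [0.004, 0.707, 0.707, -0.0]
contact_force: [0.9, -0.5, -1.0]
opening: 0.996
gripper_force: 0.0
```

Emit:
move_arm(rows=[1, 0.45, 0, 0, 0, 0, 0, 1, 0.9, 0, 0, 0, 0, 0, 1, 0.9, 0, 0, 0, 0, 0])

```text
t: 15.78
position: [0.457, -0.2613, 0.1887]
eef_rot: [-0.001, 0.706, 0.708, 0.0]
contact_force: [-0.9, -0.5, -0.1]
opening: 1.001
gripper_force: 0.0
```

Emit:
move_arm(rows=[1, 0.45, 0, 0, 0, 0, 0, 1, 0.9, 0, 0, 0, 0, 0, 1, 0.9, 0, 0, 0, 0, 0])

```text
t: 16.15
position: [0.4571, -0.1541, 0.1887]
eef_rot: [-0.0, 0.706, 0.708, 0.0]
contact_force: [-0.1, -0.5, -0.1]
opening: 0.997
gripper_force: 0.0
```

Emit:
move_arm(rows=[1, 0.45, 0, 0.5, 0, 0, 0, 1, 0.9, 0, 1, 0, 0, 0, 1, 0.9, 0, 1, 0, 0, 0, 1, 0.9, 0, 1, 0, 0, 0])

```text
t: 16.65
position: [0.4563, -0.0478, 0.0672]
eef_rot: [-0.002, 0.707, 0.708, -0.001]
contact_force: [0.8, 0.1, 0.8]
opening: 0.999
gripper_force: 0.0
```

```bash
cat >> h.py <<'E'
def hole(c,X,z,r_out,n=3):
    """refine disc outline centre by edge search on a projected circle at height z (world centre X)"""
    g=cv2.GaussianBlur(cv2.cvtColor(c["img"],cv2.COLOR_RGB2GRAY),(0,0),1).astype(np.float32)
    X=np.array(X,float)
    for _ in range(n):
        A=[];b=[]
        for t in np.linspace(0,2*np.pi,72,endpoint=False):
            d=np.array([np.cos(t),np.sin(t)]);rr=np.linspace(r_out-.006,r_out+.006,49)
            pts=np.array([proj(c,(*(X+d*r),z)) for r in rr],np.float32)
            p=cv2.remap(g,pts[:,0][None],pts[:,1][None],1)[0];gr=np.abs(np.gradient(p));k=gr.argmax()
            if gr[k]>1.5: A.append([*d,1]);b.append(rr[k]-r_out)
        A=np.array(A);b=np.array(b);w=np.ones(len(b))
        for _ in range(8):
            sol=np.linalg.lstsq(A*w[:,None],b*w,rcond=None)[0];w=1/(1+(np.abs(A@sol-b)/.0007)**2)
        X=X+sol[:2]
    print("circle",X.round(4),"dr mm",round(sol[2]*1e3,2),"inl",int((w>.5).sum()),"of",len(w));return X
E
python3 - <<'E'
from h import *
c=cap("wrist");goal([.458,-.046,.05]);save(c,"w8.png")
for r in vision.masks_of(c,"light_ring")[:3]: 
    ys,xs=np.nonzero(r["region"]);X=at_z(c,xs.mean(),ys.mean(),.012);print(r["score"],r["bbox"],X)
    hole(c,X[:2],.012,.024);hole(c,X[:2],.012,.008)
C=cap("wrist")
E
```

```text
pos [ 0.4574 -0.0488  0.0685] shift [0.023 0.005 0.154] turn [-0.0005 -0.      0.0002] F [ 0.5 -1.1 -0.3] t 16.7
0.83 [276.4, 205.7, 78.1, 77.6] [ 0.45536466 -0.04336342  0.012     ]
circle [ 0.4554 -0.0452] dr mm -0.83 inl 72 of 72
circle [ 0.455  -0.0431] dr mm 2.01 inl 46 of 72
```

Emit:
move_arm(rows=[0.75, 0.03, -0.007, 0.3, 0, 0, 0, 0.75, 0.03, -0.007, 0.5, 0, 0, 0, 0.75, 0.03, -0.007, 0.6, 0, 0, 0, 0.75, 0.03, -0.007, 0.65, 0, 0, 0, 0.75, 0.03, -0.007, 0.65, 0, 0, 0])

```text
t: 17.42
position: [0.4571, -0.0452, -0.0086]
eef_rot: [0.0, 0.707, 0.707, 0.0]
contact_force: [-0.2, 0.3, -0.0]
opening: 0.752
gripper_force: 0.0
```

Emit:
move_arm(rows=[0.75, 0, 0, 0.03, 0, 0, 0, 0.75, 0, 0, 0.03, 0, 0, 0, 0.75, 0, 0, 0.03, 0, 0, 0])

```text
t: 17.8
position: [0.4568, -0.0448, -0.0124]
eef_rot: [0.0, 0.707, 0.707, 0.0]
contact_force: [-0.7, -0.4, 0.9]
opening: 0.75
gripper_force: 0.0
```

Emit:
move_arm(rows=[0.75, 0, 0, 0.03, 0, 0, 0, 0.75, 0, 0, 0.03, 0, 0, 0, 0.75, 0, 0, 0.03, 0, 0, 0])

```text
t: 18.18
position: [0.4566, -0.0448, -0.0163]
eef_rot: [-0.0, 0.707, 0.707, -0.0]
contact_force: [-0.0, 0.2, -1.1]
opening: 0.75
gripper_force: 0.0
```

Emit:
move_arm(rows=[0.75, 0, 0, 0.02, 0, 0, 0, 0.75, 0, 0, 0.02, 0, 0, 0, 0.75, 0, 0, 0.02, 0, 0, 0])

```text
t: 18.55
position: [0.4567, -0.0448, -0.0186]
eef_rot: [-0.0, 0.707, 0.707, -0.0]
contact_force: [-0.9, -1.3, 0.4]
opening: 0.752
gripper_force: 0.0
```

```bash
python3 - <<'E'
from h import *
c=cap("wrist");goal([.458,-.046,-.02]);save(c,"w9.png")
C=cap("side");s,R=RT()
p=proj(C,(.457,-.045,.02));u,v=p.round().astype(int)
a=C["img"][v-35:v+25,u-40:u+40,::-1];b=cv2.resize(a,None,fx=5,fy=5,interpolation=cv2.INTER_CUBIC)
d=c["img"][170:430,170:470,::-1];d=cv2.resize(d,(346,300));cv2.imwrite("pics/w9c.png",np.hstack([b,d]))
print(b.shape,[proj(C,(.457+dx,-.045,z)).round(1)-[u-40,v-35] for dx in(-.036,.036) for z in (0,.01)])
E
```

```text
pos [ 0.4567 -0.0448 -0.0186] shift [-0.01   0.011  0.011] turn [0. 0. 0.] F [ 1.1 -0.  -0. ] t 18.6
(300, 400, 3) [array([52.5, 48.8]), array([52.8, 45.5]), array([26.4, 34.2]), array([26.5, 30.9])]
```

View pics/w9c.png

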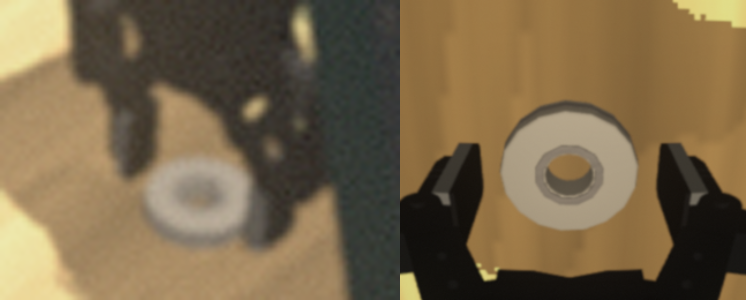

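Both pads straddle the ring: the pad midpoint is at crop x 569 and the ring centre at 570. The tips are close to the table, so I raise 2 mm and close.

Emit:
move_arm(rows=[0.75, 0, 0, -0.02, 0, 0, 0, 0.6, 0, 0, -0.02, 0, 0, 0, 0, 0, 0, -0.02, 0, 0, 0, 0, 0, 0, -0.02, 0, 0, 0, 0, 0, 0, -0.02, 0, 0, 0, 0, 0, 0, -0.02, 0, 0, 0])

```text
t: 19.4
position: [0.4569, -0.0449, -0.0156]
eef_rot: [0.0, 0.707, 0.707, 0.0]
contact_force: [-3.8, 2.0, 16.4]
opening: 0.523
gripper_force: 58.7
```

Emit:
move_arm(rows=[0, 0, 0, -0.1, 0, 0, 0, 0, 0, 0, -0.5, 0, 0, 0, 0, 0, 0, -1, 0, 0, 0, 0, 0, 0, -1, 0, 0, 0])

```text
t: 19.9
position: [0.4588, -0.0454, 0.1078]
eef_rot: [0.003, 0.707, 0.707, 0.002]
contact_force: [-0.5, 0.4, -0.9]
opening: 0.526
gripper_force: 62.1
```

Emit:
move_arm(rows=[0, -0.35, 0, -0.2, 0, 0, 0, 0, -0.7, 0, -0.4, 0, 0, 0, 0, -0.9, 0, -0.48, 0, 0, 0, 0, -0.9, 0, -0.48, 0, 0, 0])

```text
t: 20.4
position: [0.4567, -0.1541, 0.1613]
eef_rot: [0.0, 0.708, 0.706, -0.0]
contact_force: [-0.7, 1.6, -0.2]
opening: 0.523
gripper_force: 62.1
```

Emit:
move_arm(rows=[0, -0.35, 0, 0, 0, 0, 0, 0, -0.7, 0, 0, 0, 0, 0, 0, -0.9, 0, 0, 0, 0, 0, 0, -0.9, 0, 0, 0, 0, 0, 0, -0.9, 0, 0, 0, 0, 0])

```text
t: 21.02
position: [0.4565, -0.2597, 0.161]
eef_rot: [-0.001, 0.707, 0.707, 0.0]
contact_force: [-0.4, 0.3, -0.9]
opening: 0.525
gripper_force: 62.1
```

```bash
python3 - <<'E'
from h import *
c=cap("wrist");goal([.4577,-.3733,.16]);save(c,"w10.png");s,R=RT();P=s["position"];z=P[2]+.0156+.012
for r in vision.masks_of(c,"light_ring")[:3]: 
    ys,xs=np.nonzero(r["region"]);X=at_z(c,xs.mean(),ys.mean(),z);print(r["score"],r["bbox"],X)
X=hole(c,P[:2],z,.024);print((X-P[:2])*1e3);X=hole(c,P[:2],z,.008);print((X-P[:2])*1e3)
E
```

```text
pos [ 0.4566 -0.2596  0.1612] shift [-0.947  0.008  0.009] turn [-0.0001 -0.0002  0.0003] F [ 0.1  0.2 -0.1] t 21.07
0.85 [258.4, 254.7, 117.9, 108.3] [ 0.45537523 -0.25617364  0.18880784]
circle [ 0.455  -0.2585] dr mm 0.49 inl 26 of 72
[-1.56946385  1.07857645]
circle [ 0.4554 -0.2573] dr mm 1.3 inl 33 of 72
[-1.23252457  2.33819766]
```

```bash
python3 - <<'E'
from h import *
c=cap("wrist");im=c["img"].astype(int);s,R=RT();P=s["position"];z=P[2]+.0276
pr=lambda dy,zz:proj(c,(P[0]-.0015,P[1]+dy,zz))
print("pred rows top face +24,+8,-8,-24:",[pr(d,z)[1].round(1) for d in (.024,.008,0,-.008,-.024)],"bottom +24,+8,-8",[pr(d,z-.012)[1].round(1) for d in (.024,.008,-.008)])
for u in (312,317,322):
    print(u,[(v,tuple(im[v,u])) for v in range(250,372,1)][::2] if u==317 else "")
E
```

```text
pred rows top face +24,+8,-8,-24: [np.float64(261.4), np.float64(299.6), np.float64(317.4), np.float64(334.4), np.float64(365.6)] bottom +24,+8,-8 [np.float64(251.3), np.float64(287.2), np.float64(320.3)]
312 
317 [(250, (np.int64(204), np.int64(197), np.int64(118))), (252, (np.int64(200), np.int64(193), np.int64(116))), (254, (np.int64(147), np.int64(140), np.int64(88))), (256, (np.int64(71), np.int64(65), np.int64(52))), (258, (np.int64(71), np.int64(65), np.int64(54))), (260, (np.int64(82), np.int64(73), np.int64(59))), (262, (np.int64(93), np.int64(86), np.int64(69))), (264, (np.int64(138), np.int64(127), np.int64(105))), (266, (np.int64(160), np.int64(146), np.int64(122))), (268, (np.int64(162), np.int64(148), np.int64(122))), (270, (np.int64(162), np.int64(148), np.int64(124))), (272, (np.int64(162), np.int64(148), np.int64(123))), (274, (np.int64(160), np.int64(147), np.int64(122))), (276, (np.int64(161), np.int64(147), np.int64(123))), (278, (np.int64(160), np.int64(147), np.int64(122))), (280, (np.int64(160), np.int64(146), np.int64(122))), (282, (np.int64(159), np.int64(146
[... 1627 characters left out ...]
6))), (346, (np.int64(153), np.int64(140), np.int64(117))), (348, (np.int64(152), np.int64(139), np.int64(116))), (350, (np.int64(152), np.int64(139), np.int64(116))), (352, (np.int64(151), np.int64(138), np.int64(115))), (354, (np.int64(151), np.int64(138), np.int64(115))), (356, (np.int64(150), np.int64(137), np.int64(114))), (358, (np.int64(149), np.int64(136), np.int64(113))), (360, (np.int64(149), np.int64(136), np.int64(113))), (362, (np.int64(148), np.int64(135), np.int64(112))), (364, (np.int64(111), np.int64(99), np.int64(80))), (366, (np.int64(36), np.int64(28), np.int64(19))), (368, (np.int64(33), np.int64(22), np.int64(14))), (370, (np.int64(33), np.int64(23), np.int64(14)))]
322
```

The hole edges sit within 0.4 px of prediction, so the ring is centred on the TCP in y. Target TCP is (0.4577,-0.3735).

Emit:
move_arm(rows=[0, -0.35, 0.009, 0, 0, 0, 0, 0, -0.7, 0.009, 0, 0, 0, 0, 0, -0.949, 0.009, 0, 0, 0, 0, 0, -0.949, 0.009, 0, 0, 0, 0, 0, -0.949, 0.009, 0, 0, 0, 0, 0, -0.949, 0.009, 0, 0, 0, 0])

```text
t: 21.92
position: [0.4579, -0.3736, 0.1616]
eef_rot: [-0.0, 0.707, 0.707, 0.0]
contact_force: [-0.1, 1.0, -0.2]
opening: 0.526
gripper_force: 62.1
```

Emit:
move_arm(rows=[0, 0, 0, 0.1, 0, 0, 0, 0, 0, 0, 0.2, 0, 0, 0, 0, 0, 0, 0.27, 0, 0, 0, 0, 0, 0, 0.32, 0, 0, 0, 0, 0, 0, 0.32, 0, 0, 0])

```text
t: 22.55
position: [0.4576, -0.3745, 0.1225]
eef_rot: [-0.0, 0.707, 0.707, 0.0]
contact_force: [0.4, 1.0, -0.3]
opening: 0.525
gripper_force: 62.1
```

Emit:
move_arm(rows=[0, 0.005, 0, 0.08, 0, 0, 0, 0, 0.005, 0, 0.16, 0, 0, 0, 0, 0.005, 0, 0.22, 0, 0, 0, 0, 0.005, 0, 0.255, 0, 0, 0, 0, 0.005, 0, 0.255, 0, 0, 0, 0, 0.005, 0, 0.255, 0, 0, 0])

```text
t: 23.3
position: [0.4579, -0.3742, 0.0926]
eef_rot: [0.0, 0.707, 0.707, -0.0]
contact_force: [-0.5, 0.2, 0.1]
opening: 0.519
gripper_force: 62.1
```

Emit:
move_arm(rows=[0, 0, 0, 0.015, 0, 0, 0, 0, 0, 0, 0.015, 0, 0, 0, 0, 0, 0, 0.015, 0, 0, 0])

```text
t: 23.68
position: [0.4578, -0.3741, 0.0906]
eef_rot: [0.0, 0.707, 0.707, -0.0]
contact_force: [0.3, 0.2, 0.2]
opening: 0.523
gripper_force: 62.1
```

Emit:
move_arm(rows=[0.7, 0, 0, 0, 0, 0, 0, 1, 0, 0, 0, 0, 0, 0, 1, 0, 0, 0, 0, 0, 0, 1, 0, 0, 0, 0, 0, 0, 1, 0, 0, -0.3, 0, 0, 0, 1, 0, 0, -0.85, 0, 0, 0, 1, 0, 0, -0.85, 0, 0, 0, 1, 0, 0, -0.85, 0, 0, 0])

```text
t: 24.68
position: [0.4578, -0.3742, 0.1924]
eef_rot: [0.0, 0.707, 0.707, -0.0]
contact_force: [-0.1, -0.6, -1.2]
opening: 1.003
gripper_force: 0.0
```

```bash
python3 - <<'E'
from h import *
c=cap("wrist");goal([.633,-.198,.2]);save(c,"w11.png");s,R=RT();P=s["position"]
X=hole(c,(.4563,-.3737),.118,.024);X=hole(c,(.4563,-.3737),.106,.024)
for r in vision.masks_of(c,"light_ring")[:2]: print(r["score"],np.round(r["bbox"],1))
for z in (.118,.106):
  Q=np.array([proj(c,(.4563+.024*np.cos(t),-.3737+.024*np.sin(t),z)) for t in np.linspace(0,6.28,60)]);print(z,Q.min(0).round(1),Q.max(0).round(1))
E
```

```text
pos [ 0.4575 -0.3738  0.1916] shift [ 1.465  1.462 -0.07 ] turn [-0.0003 -0.0003  0.    ] F [ 0.7 -0.6 -0.1] t 24.73
circle [ 0.4566 -0.3744] dr mm -0.46 inl 66 of 72
circle [ 0.4565 -0.3781] dr mm 0.78 inl 67 of 72
0.73 [281.7 205.3  71.7  68.6]
0.118 [279.8 205.8] [352.6 275.4]
0.106 [281.5 202.2] [351. 269.]
```

The ring's top circle fits at z=0.118, so it is seated. Next is the shade.

Emit:
move_arm(rows=[1, 0.37, 0.37, 0, 0, 0, 0, 1, 0.73, 0.73, 0, 0, 0, 0, 1, 0.73, 0.73, 0, 0, 0, 0, 1, 0.73, 0.73, 0, 0, 0, 0])

```text
t: 25.28
position: [0.5449, -0.2863, 0.1915]
eef_rot: [-0.001, 0.707, 0.707, -0.0]
contact_force: [0.5, -0.1, -0.9]
opening: 1.004
gripper_force: 0.0
```

Emit:
move_arm(rows=[1, 0.37, 0.37, 0.3, 0, 0, 0, 1, 0.73, 0.73, 0.6, 0, 0, 0, 1, 0.73, 0.73, 0.6, 0, 0, 0, 1, 0.73, 0.73, 0.6, 0, 0, 0, 1, 0.73, 0.73, 0.6, 0, 0, 0])

```text
t: 25.9
position: [0.6324, -0.2005, 0.1215]
eef_rot: [0.001, 0.708, 0.707, 0.0]
contact_force: [-0.4, -0.1, -0.1]
opening: 1.002
gripper_force: 0.0
```

```bash
python3 - <<'E'
from h import *
c=cap("wrist");goal([.633,-.198,.037]);save(c,"w12.png")
for r in vision.masks_of(c,"shade")[:2]: print(r["score"],np.round(r["bbox"],1))
for X0 in ((.632,-.198),(.632,-.193),(.632,-.203)):
    hole(c,X0,.063,.016);hole(c,X0,.063,.008);hole(c,X0,.049,.038);hole(c,X0,0,.058)
E
```

```text
pos [ 0.6325 -0.2005  0.1217] shift [0.022 0.004 0.705] turn [ 0.0004  0.0003 -0.0005] F [ 0.6 -0.1  0.6] t 25.95
circle [ 0.6324 -0.198 ] dr mm -1.03 inl 61 of 61
circle [ 0.6326 -0.1912] dr mm 1.07 inl 37 of 67
circle [ 0.6324 -0.1983] dr mm -0.34 inl 48 of 72
circle [ 0.6325 -0.1993] dr mm 0.54 inl 62 of 72
circle [ 0.6316 -0.1944] dr mm -4.3 inl 33 of 72
circle [ 0.6327 -0.1913] dr mm 1.04 inl 35 of 68
circle [ 0.6322 -0.1982] dr mm -0.26 inl 51 of 72
circle [ 0.6325 -0.1993] dr mm 0.49 inl 67 of 72
circle [ 0.6324 -0.1981] dr mm -0.99 inl 62 of 62
circle [ 0.6327 -0.192 ] dr mm 0.14 inl 25 of 64
circle [ 0.6323 -0.1982] dr mm -0.3 inl 51 of 72
circle [ 0.6326 -0.1993] dr mm 0.46 inl 67 of 72
```

The circles agree on (0.6324,-0.1983) with a 58 mm rim radius, so this is the larger shade. I go down and grip the hub.

Emit:
move_arm(rows=[1, 0.018, 0.01, 0.3, 0, 0, 0, 1, 0.018, 0.01, 0.55, 0, 0, 0, 0.7, 0.018, 0.01, 0.68, 0, 0, 0, 0.6, 0.018, 0.01, 0.695, 0, 0, 0, 0.6, 0.018, 0.01, 0.695, 0, 0, 0, 0.6, 0.018, 0.01, 0.695, 0, 0, 0])

```text
t: 26.75
position: [0.6347, -0.197, 0.0383]
eef_rot: [0.001, 0.707, 0.707, 0.0]
contact_force: [0.3, 0.0, 0.2]
opening: 0.598
gripper_force: 0.0
```

Emit:
move_arm(rows=[0, 0, 0, 0, 0, 0, 0, 0, 0, 0, 0, 0, 0, 0, 0, 0, 0, 0, 0, 0, 0, 0, 0, 0, 0, 0, 0, 0, 0, 0, 0, 0, 0, 0, 0])

```text
t: 27.38
position: [0.6344, -0.1969, 0.0382]
eef_rot: [0.001, 0.707, 0.707, 0.0]
contact_force: [-2.5, 1.3, 9.5]
opening: 0.339
gripper_force: 58.5
```

Emit:
move_arm(rows=[0, 0, 0, -0.1, 0, 0, 0, 0, 0, 0, -0.5, 0, 0, 0, 0, 0, 0, -0.9, 0, 0, 0, 0, 0, 0, -0.9, 0, 0, 0])

```text
t: 27.88
position: [0.6358, -0.1974, 0.1494]
eef_rot: [0.003, 0.707, 0.707, 0.001]
contact_force: [-0.3, -0.7, -1.9]
opening: 0.336
gripper_force: 59.8
```

Emit:
move_arm(rows=[0, 0, 0, -0.25, 0, 0, 0, 0, 0, 0, -0.45, 0, 0, 0, 0, 0, 0, -0.45, 0, 0, 0, 0, 0, 0, -0.45, 0, 0, 0])

```text
t: 28.38
position: [0.6337, -0.1965, 0.1976]
eef_rot: [-0.001, 0.707, 0.707, -0.0]
contact_force: [-0.8, -0.6, -1.3]
opening: 0.336
gripper_force: 59.9
```

```bash
python3 - <<'E'
from h import *
c=cap("wrist");goal([.4578,-.3737,.2]);save(c,"w13.png");s,R=RT();P=s["position"];r=P[2]-.0382
for n,z,q in (("hub",.063,.016),("bore",.063,.008),("flat",.049,.038),("rim",0,.058)):
    print(n);X=hole(c,P[:2]-[.0013,.0014],r+z,q);print((X-P[:2])*1e3)
im=c["img"].astype(int).sum(2)
pr=lambda dy:proj(c,(P[0]-.0015,P[1]+dy,r+.063))[1].round(1)
print([(d,pr(d)) for d in (.016,.008,0,-.008,-.016)]);print([(v,im[v,317]) for v in range(270,375)])
E
```

```text
pos [ 0.6336 -0.1965  0.1976] shift [-1.477 -1.465 -0.019] turn [-0.0006 -0.0003  0.    ] F [-0.2 -0.3 -2. ] t 28.43
hub
circle [ 0.6326 -0.1977] dr mm -0.75 inl 57 of 72
[-0.98324903 -1.24703492]
bore
circle [ 0.6327 -0.1978] dr mm 0.19 inl 65 of 72
[-0.96350886 -1.26926332]
flat
circle [ 0.6326 -0.1973] dr mm -0.42 inl 40 of 68
[-0.9943139  -0.80705229]
rim
circle [ 0.6326 -0.1994] dr mm 1.17 inl 50 of 61
[-1.06534214 -2.95033352]
[(0.016, np.float64(277.5)), (0.008, np.float64(295.9)), (0, np.float64(313.6)), (-0.008, np.float64(330.3)), (-0.016, np.float64(346.3))]
[(270, np.int64(175)), (271, np.int64(165)), (272, np.int64(160)), (273, np.int64(164)), (274, np.int64(164)), (275, np.int64(165)), (276, np.int64(167)), (277, np.int64(166)), (278, np.int64(168)), (279, np.int64(167)), (280, np.int64(170)), (281, np.int64(192)), (282, np.int64(247)), (283, np.int64(308)), (284, np.int64(337)), (285, np.int64(345)), (286, np.int64(348)), (287, np.int64(349)), (288, np.int64(347)), (289, np.int64(350)), (290, np.int64(341)), (291, np.int64(339)), (292, np.int64(336)), (293, np.int64(32
[... 1086 characters left out ...]
3, np.int64(304)), (344, np.int64(303)), (345, np.int64(303)), (346, np.int64(298)), (347, np.int64(292)), (348, np.int64(275)), (349, np.int64(265)), (350, np.int64(263)), (351, np.int64(264)), (352, np.int64(263)), (353, np.int64(263)), (354, np.int64(263)), (355, np.int64(262)), (356, np.int64(263)), (357, np.int64(265)), (358, np.int64(261)), (359, np.int64(259)), (360, np.int64(260)), (361, np.int64(262)), (362, np.int64(258)), (363, np.int64(259)), (364, np.int64(258)), (365, np.int64(258)), (366, np.int64(258)), (367, np.int64(267)), (368, np.int64(335)), (369, np.int64(433)), (370, np.int64(480)), (371, np.int64(486)), (372, np.int64(483)), (373, np.int64(481)), (374, np.int64(482))]
```

Emit:
move_arm(rows=[0, -0.25, -0.25, -0.04, 0, 0, 0, 0, -0.5, -0.5, -0.04, 0, 0, 0, 0, -0.733, -0.733, -0.04, 0, 0, 0, 0, -0.733, -0.733, -0.04, 0, 0, 0])

```text
t: 28.92
position: [0.5443, -0.2861, 0.203]
eef_rot: [-0.001, 0.708, 0.706, -0.0]
contact_force: [0.9, -0.3, -2.0]
opening: 0.34
gripper_force: 60.0
```

Emit:
move_arm(rows=[0, -0.25, -0.25, 0, 0, 0, 0, 0, -0.5, -0.5, 0, 0, 0, 0, 0, -0.733, -0.733, 0, 0, 0, 0, 0, -0.733, -0.733, 0, 0, 0, 0, 0, -0.733, -0.733, 0, 0, 0, 0, 0, -0.733, -0.733, 0, 0, 0, 0])

```text
t: 29.68
position: [0.459, -0.3718, 0.2036]
eef_rot: [-0.0, 0.707, 0.708, 0.0]
contact_force: [0.3, 0.2, -2.5]
opening: 0.335
gripper_force: 60.1
```

```bash
python3 - <<'E'
from h import *
goal([.4575,-.3725,.15])
E
```

```text
pos [ 0.459  -0.3718  0.2036] shift [-0.006 -0.012  0.447] turn [-0.0001 -0.0002  0.0004] F [ 0.3  0.2 -2.5] t 29.68
```

Emit:
move_arm(rows=[0, -0.006, -0.012, 0.2, 0, 0, 0, 0, -0.006, -0.012, 0.4, 0, 0, 0, 0, -0.006, -0.012, 0.48, 0, 0, 0, 0, -0.006, -0.012, 0.53, 0, 0, 0, 0, -0.006, -0.012, 0.56, 0, 0, 0, 0, -0.006, -0.012, 0.56, 0, 0, 0])

```text
t: 30.42
position: [0.457, -0.3735, 0.137]
eef_rot: [0.0, 0.707, 0.707, -0.0]
contact_force: [-0.0, 0.4, -1.4]
opening: 0.337
gripper_force: 60.1
```

Emit:
move_arm(rows=[0, 0, 0, 0.02, 0, 0, 0, 0, 0, 0, 0.04, 0, 0, 0, 0, 0, 0, 0.06, 0, 0, 0, 0, 0, 0, 0.06, 0, 0, 0])

```text
t: 30.92
position: [0.4567, -0.3733, 0.1293]
eef_rot: [-0.0, 0.707, 0.707, 0.0]
contact_force: [-0.4, 0.7, -1.8]
opening: 0.332
gripper_force: 60.1
```

Emit:
move_arm(rows=[0, 0.005, 0.006, 0.05, 0, 0, 0, 0, 0.005, 0.006, 0.1, 0, 0, 0, 0, 0.005, 0.006, 0.135, 0, 0, 0, 0, 0.005, 0.006, 0.135, 0, 0, 0, 0, 0.005, 0.006, 0.135, 0, 0, 0])

```text
t: 31.55
position: [0.4576, -0.3728, 0.1135]
eef_rot: [0.0, 0.707, 0.707, 0.0]
contact_force: [0.6, 0.5, -3.2]
opening: 0.34
gripper_force: 60.1
```

Emit:
move_arm(rows=[0, 0, 0, 0.015, 0, 0, 0, 0, 0, 0, 0.015, 0, 0, 0, 0, 0, 0, 0.015, 0, 0, 0])

```text
t: 31.92
position: [0.4575, -0.3728, 0.1116]
eef_rot: [0.0, 0.707, 0.707, -0.0]
contact_force: [1.1, -0.0, -2.5]
opening: 0.344
gripper_force: 60.1
```

Release, back off upward, then check.

Emit:
move_arm(rows=[0.6, 0, 0, 0, 0, 0, 0, 0.8, 0, 0, 0, 0, 0, 0, 0.8, 0, 0, 0, 0, 0, 0, 0.8, 0, 0, 0, 0, 0, 0, 1, 0, 0, -0.3, 0, 0, 0, 1, 0, 0, -0.7, 0, 0, 0, 1, 0, 0, -0.75, 0, 0, 0, 1, 0, 0, -0.75, 0, 0, 0])

```text
t: 32.92
position: [0.4576, -0.3728, 0.2013]
eef_rot: [0.0, 0.707, 0.707, -0.0]
contact_force: [0.3, 0.7, -0.4]
opening: 1.001
gripper_force: 0.0
```

```bash
python3 - <<'E'
from h import *
c=cap("wrist");goal([.464,.382,.2]);save(c,"w14.png")
for n,z,q in (("hub",.136,.016),("bore",.136,.008),("flat",.122,.038),("rim",.073,.058)):
    print(n);hole(c,(.4563,-.3737),z,q)
im=c["img"].astype(int)
p=proj(c,(.4563,-.3737,.148));print(p,im[int(p[1])-3:int(p[1])+4,int(p[0])].tolist())
C=cap("top");
for r in vision.masks_of(C,"finial")[:3]:
    ys,xs=np.nonzero(r["region"]);print(r["score"],np.round(r["bbox"],1),at_z(C,xs.mean(),ys.mean(),.02))
E
```

```text
pos [ 0.4573 -0.3726  0.2006] shift [6.288 0.056 0.01 ] turn [-0.0003 -0.0003  0.    ] F [ 0.3  0.  -0.7] t 32.98
hub
circle [ 0.4514 -0.3778] dr mm -1.72 inl 26 of 66
bore
circle [ 0.4565 -0.3742] dr mm 0.19 inl 72 of 72
flat
circle [ 0.456  -0.3744] dr mm 0.01 inl 45 of 71
rim
circle [ 0.4567 -0.3753] dr mm 0.4 inl 54 of 72
[316.53351044 253.85961865] [[66, 47, 18], [82, 57, 21], [96, 67, 25], [104, 72, 27], [104, 72, 26], [104, 72, 26], [101, 70, 27]]
0.59 [134.1 271.   15.1  12.9] [0.46163621 0.38705713 0.02      ]
```

The shade's bore, flat and rim circles all match the seated heights. Now the finial.

Emit:
move_arm(rows=[1, 0.45, 0, 0, 0, 0, 0, 1, 0.9, 0, 0, 0, 0, 0, 1, 0.9, 0, 0, 0, 0, 0])

```text
t: 33.45
position: [0.457, -0.2616, 0.2011]
eef_rot: [-0.001, 0.706, 0.708, 0.0]
contact_force: [-0.5, -1.0, 0.5]
opening: 0.999
gripper_force: 0.0
```

Emit:
move_arm(rows=[1, 0.45, 0, 0, 0, 0, 0, 1, 0.9, 0, 0, 0, 0, 0, 1, 0.9, 0, 0, 0, 0, 0])

```text
t: 33.83
position: [0.4571, -0.1544, 0.2012]
eef_rot: [-0.001, 0.706, 0.708, -0.0]
contact_force: [-0.8, -0.7, -1.4]
opening: 1.003
gripper_force: 0.0
```

Emit:
move_arm(rows=[1, 0.45, 0, 0, 0, 0, 0, 1, 0.9, 0, 0, 0, 0, 0, 1, 0.9, 0, 0, 0, 0, 0])

```text
t: 34.2
position: [0.4574, -0.047, 0.2012]
eef_rot: [-0.0, 0.706, 0.708, -0.0]
contact_force: [0.5, -0.9, -0.9]
opening: 1.002
gripper_force: 0.0
```

Emit:
move_arm(rows=[1, 0.45, 0, 0, 0, 0, 0, 1, 0.9, 0, 0, 0, 0, 0, 1, 0.9, 0, 0, 0, 0, 0])

```text
t: 34.58
position: [0.4578, 0.0606, 0.2011]
eef_rot: [-0.0, 0.706, 0.708, -0.0]
contact_force: [-0.9, -0.4, 0.4]
opening: 1.003
gripper_force: 0.0
```

Emit:
move_arm(rows=[1, 0.45, 0, 0, 0, 0, 0, 1, 0.9, 0.05, 0, 0, 0, 0, 1, 0.9, 0.05, 0, 0, 0, 0])

```text
t: 34.95
position: [0.4645, 0.1681, 0.2009]
eef_rot: [-0.0, 0.706, 0.708, -0.0]
contact_force: [0.1, -0.5, -0.8]
opening: 0.999
gripper_force: 0.0
```

Emit:
move_arm(rows=[1, 0.45, 0, 0, 0, 0, 0, 1, 0.9, 0, 0, 0, 0, 0, 1, 0.9, 0, 0, 0, 0, 0])

```text
t: 35.33
position: [0.4644, 0.2758, 0.2008]
eef_rot: [-0.0, 0.707, 0.708, -0.0]
contact_force: [0.1, -0.6, -0.8]
opening: 1.003
gripper_force: 0.0
```

Emit:
move_arm(rows=[1, 0.45, 0, 0.4, 0, 0, 0, 1, 0.9, 0, 0.8, 0, 0, 0, 1, 0.9, 0, 0.8, 0, 0, 0, 1, 0.9, 0, 0.8, 0, 0, 0, 1, 0.9, 0, 0.8, 0, 0, 0])

```text
t: 35.95
position: [0.4647, 0.3817, 0.1068]
eef_rot: [0.0, 0.708, 0.707, 0.001]
contact_force: [0.3, -0.3, -0.0]
opening: 1.001
gripper_force: 0.0
```

```bash
python3 - <<'E'
from h import *
c=cap("wrist");goal([.464,.384,.0]);save(c,"w15.png")
for r in vision.masks_of(c,"finial")[:2]:
    ys,xs=np.nonzero(r["region"]);b=r["bbox"];print(r["score"],np.round(b,1));X=at_z(c,xs.mean(),ys.mean(),.018);print(X)
    hole(c,X[:2],0.0,.015);hole(c,X[:2],0.02,.015)
    for z in (0,.015,.024): print(z,at_z(c,b[0]+b[2]/2,b[1]+b[3]/2,z).round(4))
E
```

```text
pos [0.4646 0.382  0.107 ] shift [ 0.016 -0.006  0.891] turn [ 0.0005 -0.0002 -0.0005] F [ 0.1  0.  -0.4] t 36.0
0.69 [290.7 203.7  47.7  49.9]
[0.46031171 0.38954555 0.018     ]
circle [0.4601 0.3912] dr mm -2.49 inl 30 of 72
circle [0.4602 0.3893] dr mm 0.95 inl 33 of 72
0 [0.462  0.3824 0.    ]
0.015 [0.4621 0.3864 0.015 ]
0.024 [0.4622 0.3888 0.024 ]
```

```bash
python3 - <<'E'
from h import *
im=cv2.imread("pics/w15.png");cv2.imwrite("pics/w15c.png",cv2.resize(im[185:275,270:365],None,fx=6,fy=6,interpolation=cv2.INTER_CUBIC))
E
```

```text
(no output)
```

View pics/w15c.png

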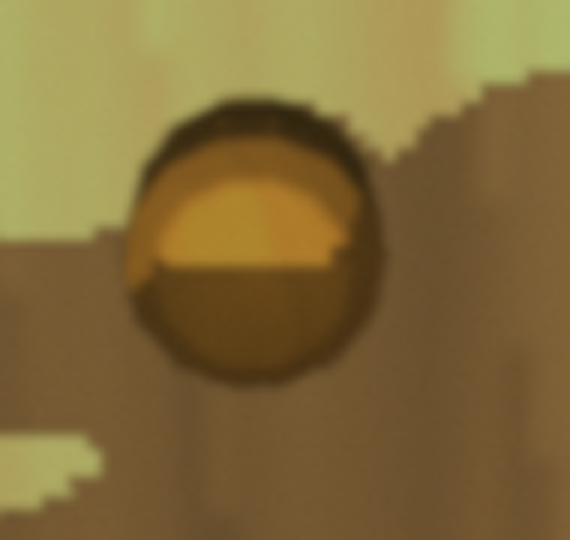

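The finial's bevel circle spans crop x 127–383 and y 137–385, centre at pixel (312,228).

```bash
python3 - <<'E'
from h import *
c=cap("wrist");goal([.464,.384,.0])
for z in (.02,.024,.026):
    X=at_z(c,312,228,z);Q=np.array([proj(c,(X[0]+.015*np.cos(t),X[1]+.015*np.sin(t),z)) for t in np.linspace(0,6.28,60)])
    B=np.array([proj(c,(X[0]+.015*np.cos(t),X[1]+.015*np.sin(t),0)) for t in np.linspace(0,6.28,60)])
    print(z,X.round(4),Q.min(0).round(1),Q.max(0).round(1),"bottom circ top",B.min(0).round(1),"top disc c",proj(c,(X[0],X[1],.03)).round(1))
print("obs bevel circle",[270+127/6-.5,185+137/6-.5,270+383/6-.5,185+385/6-.5],"bottom top edge",185+97/6-.5,"top disc",270+252/6-.5,185+270/6-.5)
E
```

```text
pos [0.4643 0.3824 0.1068] shift [ 0.013 -0.004  0.89 ] turn [ 0.0005 -0.0003 -0.0004] F [0.5 0.9 0.2] t 36.1
0.02 [0.4602 0.3886 0.02  ] [290.2 206.6] [333.9 248.8] bottom circ top [292.  201.1] top disc c [311.8 231.9]
0.024 [0.4603 0.3897 0.024 ] [289.8 206.2] [334.2 249.1] bottom circ top [292.  199.6] top disc c [311.9 230.3]
0.026 [0.4603 0.3902 0.026 ] [289.6 206. ] [334.4 249.3] bottom circ top [292.  198.9] top disc c [311.9 229.6]
obs bevel circle [290.6666666666667, 207.33333333333334, 333.3333333333333, 248.66666666666669] bottom top edge 200.66666666666666 top disc 311.5 229.5
```

Emit:
move_arm(rows=[1, 0.058, -0.023, 0.3, 0, 0, 0, 1, 0.058, -0.023, 0.6, 0, 0, 0, 0.8, 0.058, -0.023, 0.85, 0, 0, 0, 0.7, 0.058, -0.023, 0.94, 0, 0, 0, 0.7, 0.058, -0.023, 0.94, 0, 0, 0, 0.5, 0.058, -0.023, 0.94, 0, 0, 0, 0, 0.058, -0.023, 0.94, 0, 0, 0, 0, 0.058, -0.023, 0.94, 0, 0, 0, 0, 0.058, -0.023, 0.94, 0, 0, 0, 0, 0.058, -0.023, 0.94, 0, 0, 0])

```text
t: 37.35
position: [0.4614, 0.3905, -0.0058]
eef_rot: [0.0, 0.707, 0.707, 0.001]
contact_force: [-1.3, -1.5, 9.9]
opening: 0.326
gripper_force: 58.5
```

Emit:
move_arm(rows=[0, 0, 0, -0.1, 0, 0, 0, 0, 0, 0, -0.5, 0, 0, 0, 0, 0, 0, -1, 0, 0, 0, 0, 0, 0, -1, 0, 0, 0])

```text
t: 37.85
position: [0.4627, 0.3916, 0.1182]
eef_rot: [0.001, 0.707, 0.707, 0.004]
contact_force: [0.3, -1.1, -1.3]
opening: 0.328
gripper_force: 59.3
```

Emit:
move_arm(rows=[0, -0.35, 0, -0.2, 0, 0, 0, 0, -0.7, 0, -0.4, 0, 0, 0, 0, -0.95, 0, -0.45, 0, 0, 0, 0, -0.95, 0, -0.45, 0, 0, 0])

```text
t: 38.35
position: [0.4608, 0.2747, 0.1676]
eef_rot: [0.0, 0.708, 0.706, 0.0]
contact_force: [-0.0, 0.5, -1.2]
opening: 0.332
gripper_force: 59.3
```

Emit:
move_arm(rows=[0, -0.35, 0, 0, 0, 0, 0, 0, -0.7, 0, 0, 0, 0, 0, 0, -0.95, 0, 0, 0, 0, 0, 0, -0.95, 0, 0, 0, 0, 0])

```text
t: 38.85
position: [0.4607, 0.1613, 0.1666]
eef_rot: [-0.0, 0.708, 0.706, -0.0]
contact_force: [0.5, -0.1, -0.9]
opening: 0.33
gripper_force: 59.3
```

Emit:
move_arm(rows=[0, -0.35, 0, 0, 0, 0, 0, 0, -0.7, 0, 0, 0, 0, 0, 0, -0.95, 0, 0, 0, 0, 0, 0, -0.95, 0, 0, 0, 0, 0])

```text
t: 39.35
position: [0.461, 0.0477, 0.1666]
eef_rot: [-0.0, 0.708, 0.707, -0.0]
contact_force: [-1.0, -0.5, 0.2]
opening: 0.328
gripper_force: 59.3
```

Emit:
move_arm(rows=[0, -0.35, 0, 0, 0, 0, 0, 0, -0.7, 0, 0, 0, 0, 0, 0, -0.95, 0, 0, 0, 0, 0, 0, -0.95, 0, 0, 0, 0, 0])

```text
t: 39.85
position: [0.4613, -0.0661, 0.1665]
eef_rot: [-0.0, 0.708, 0.707, 0.0]
contact_force: [-0.1, -0.1, -1.2]
opening: 0.328
gripper_force: 59.3
```

Emit:
move_arm(rows=[0, -0.35, -0.03, 0, 0, 0, 0, 0, -0.7, -0.03, 0, 0, 0, 0, 0, -0.95, -0.03, 0, 0, 0, 0, 0, -0.95, -0.03, 0, 0, 0, 0, 0, -0.95, -0.03, 0, 0, 0, 0])

```text
t: 40.48
position: [0.4574, -0.1783, 0.1666]
eef_rot: [-0.0, 0.707, 0.708, 0.0]
contact_force: [0.1, 0.1, 0.2]
opening: 0.321
gripper_force: 59.3
```

```bash
python3 - <<'E'
from h import *
c=cap("wrist");goal([.4577,-.3735,.16]);save(c,"w16.png");s,R=RT();P=s["position"];b=P[2]+.0058
im=c["img"].astype(int)
print([(v,im[v,317].tolist()) for v in range(262,345,1)])
for dy in (-.001,0,.001):
    pr=lambda d,z:proj(c,(P[0]-.0012,P[1]+dy+d,b+z))[1].round(1)
    print(dy,"bottom +15",pr(.015,0),"bevel24 +15,-15",pr(.015,.0235),pr(-.015,.0235),"top r11",pr(.011,.03),pr(-.011,.03))
E
```

```text
pos [ 0.4574 -0.1783  0.1667] shift [-1.627  0.     0.055] turn [-0.0001 -0.0002  0.0005] F [-0.5 -0.  -0.4] t 40.52
[(262, [203, 195, 117]), (263, [203, 195, 116]), (264, [202, 195, 117]), (265, [203, 195, 117]), (266, [200, 192, 114]), (267, [185, 177, 103]), (268, [147, 137, 76]), (269, [94, 82, 42]), (270, [62, 47, 20]), (271, [60, 44, 18]), (272, [60, 43, 18]), (273, [60, 44, 17]), (274, [61, 44, 18]), (275, [61, 44, 18]), (276, [61, 44, 18]), (277, [61, 45, 19]), (278, [61, 44, 18]), (279, [60, 44, 18]), (280, [61, 44, 17]), (281, [67, 48, 19]), (282, [73, 51, 20]), (283, [68, 49, 20]), (284, [62, 45, 19]), (285, [60, 44, 18]), (286, [62, 45, 19]), (287, [61, 44, 18]), (288, [63, 45, 18]), (289, [65, 47, 19]), (290, [70, 49, 19]), (291, [77, 54, 20]), (292, [83, 58, 21]), (293, [87, 61, 23]), (294, [88, 62, 23]), (295, [88, 61, 22]), (296, [88, 61, 23]), (297, [87, 61, 22]), (298, [87, 61, 22]), (299, [87, 60, 22]), (300, [87, 61, 23]), (301, [87, 60, 22]), (302, [87, 60, 22]), (303, [90, 62, 22]), (304, [95, 65, 24]), (305, [100, 69, 25]), (306, [106, 73, 27]), (307, [112, 77,
[... 330 characters left out ...]
 29]), (323, [120, 82, 29]), (324, [119, 82, 28]), (325, [118, 81, 28]), (326, [118, 81, 29]), (327, [115, 79, 27]), (328, [114, 78, 27]), (329, [114, 77, 26]), (330, [113, 77, 26]), (331, [111, 76, 26]), (332, [113, 77, 27]), (333, [111, 76, 27]), (334, [110, 75, 27]), (335, [109, 75, 25]), (336, [109, 75, 25]), (337, [110, 75, 26]), (338, [108, 74, 25]), (339, [107, 73, 25]), (340, [106, 72, 25]), (341, [106, 73, 26]), (342, [105, 72, 24]), (343, [104, 72, 24]), (344, [106, 72, 25])]
-0.001 bottom +15 265.3 bevel24 +15,-15 287.0 352.3 top r11 303.9 353.1
0 bottom +15 263.2 bevel24 +15,-15 284.6 350.3 top r11 301.5 351.0
0.001 bottom +15 261.1 bevel24 +15,-15 282.2 348.3 top r11 299.1 348.9
```

Emit:
move_arm(rows=[0, -0.35, 0, 0, 0, 0, 0, 0, -0.7, 0, 0, 0, 0, 0, 0, -0.9, 0, 0, 0, 0, 0, 0, -0.9, 0, 0, 0, 0, 0])

```text
t: 41.02
position: [0.4573, -0.2881, 0.1665]
eef_rot: [-0.0, 0.707, 0.707, 0.0]
contact_force: [0.3, -0.0, -0.1]
opening: 0.325
gripper_force: 59.3
```

Emit:
move_arm(rows=[0, -0.35, 0, 0, 0, 0, 0, 0, -0.6, 0, 0, 0, 0, 0, 0, -0.712, 0.002, 0, 0, 0, 0, 0, -0.712, 0.002, 0, 0, 0, 0, 0, -0.712, 0.002, 0, 0, 0, 0, 0, -0.712, 0.002, 0, 0, 0, 0])

```text
t: 41.78
position: [0.4575, -0.3723, 0.167]
eef_rot: [-0.0, 0.707, 0.707, 0.0]
contact_force: [-0.6, 1.2, -1.0]
opening: 0.33
gripper_force: 59.3
```

```bash
python3 - <<'E'
from h import *
c=cap("wrist");goal([.4577,-.3717,.1302]);s,R=RT();P=s["position"];b=P[2]+.0058;im=c["img"].astype(int)
print([(v,im[v,317].tolist()) for v in list(range(262,310,2))+list(range(340,362))])
for dy in (-.003,-.002,-.001):
    pr=lambda d,z:proj(c,(P[0]-.0012,P[1]+dy+d,b+z))[1].round(1)
    print(dy,"bottom +15",pr(.015,0),"bevel24 +15,-15",pr(.015,.0235),pr(-.015,.0235),"top r10.8",pr(.0108,.03),pr(-.0108,.03))
E
```

```text
pos [ 0.4575 -0.3725  0.167 ] shift [0.007 0.001 0.307] turn [0.     0.     0.0002] F [-0.1  0.2 -0.5] t 41.83
[(262, [64, 44, 18]), (264, [69, 48, 19]), (266, [67, 48, 18]), (268, [61, 43, 18]), (270, [55, 39, 16]), (272, [54, 38, 16]), (274, [56, 39, 16]), (276, [55, 39, 15]), (278, [56, 40, 16]), (280, [57, 40, 16]), (282, [69, 48, 19]), (284, [57, 40, 16]), (286, [57, 40, 16]), (288, [59, 41, 16]), (290, [67, 46, 17]), (292, [81, 56, 20]), (294, [86, 59, 22]), (296, [86, 59, 21]), (298, [86, 59, 21]), (300, [85, 58, 21]), (302, [86, 59, 22]), (304, [94, 65, 24]), (306, [106, 72, 26]), (308, [116, 79, 27]), (340, [110, 76, 28]), (341, [109, 75, 26]), (342, [109, 76, 27]), (343, [109, 76, 27]), (344, [109, 76, 28]), (345, [109, 76, 26]), (346, [108, 75, 26]), (347, [108, 75, 27]), (348, [107, 74, 25]), (349, [107, 74, 26]), (350, [106, 73, 26]), (351, [104, 72, 25]), (352, [106, 78, 32]), (353, [136, 116, 60]), (354, [179, 165, 94]), (355, [199, 187, 110]), (356, [203, 190, 113]), (357, [202, 190, 113]), (358, [202, 190, 113]), (359, [202, 190, 113]), (360, [202, 190, 113]), (361, [202, 190, 113])]
-0.003 bottom +15 270.0 bevel24 +15,-15 292.3 356.6 top r10.8 309.8 357.2
-0.002 bottom +15 267.9 bevel24 +15,-15 289.9 354.7 top r10.8 307.4 355.2
-0.001 bottom +15 265.8 bevel24 +15,-15 287.6 352.7 top r10.8 305.0 353.1
```

Emit:
move_arm(rows=[0, 0.003, 0.001, 0.1, 0, 0, 0, 0, 0.003, 0.001, 0.18, 0, 0, 0, 0, 0.003, 0.001, 0.22, 0, 0, 0, 0, 0.003, 0.001, 0.25, 0, 0, 0, 0, 0.003, 0.001, 0.25, 0, 0, 0, 0, 0.003, 0.001, 0.25, 0, 0, 0])

```text
t: 42.58
position: [0.4576, -0.3731, 0.137]
eef_rot: [0.0, 0.707, 0.707, -0.0]
contact_force: [-0.1, -0.9, 0.5]
opening: 0.329
gripper_force: 59.3
```

Past the tip without force. Now seat it and release.

Emit:
move_arm(rows=[0, 0.005, 0, 0.025, 0, 0, 0, 0, 0.005, 0, 0.045, 0, 0, 0, 0, 0.005, 0, 0.053, 0, 0, 0, 0, 0.005, 0, 0.053, 0, 0, 0])

```text
t: 43.08
position: [0.4575, -0.3723, 0.1304]
eef_rot: [-0.0, 0.707, 0.707, 0.0]
contact_force: [0.8, -0.7, -0.8]
opening: 0.329
gripper_force: 59.5
```

Emit:
move_arm(rows=[0, 0, 0, 0.005, 0, 0, 0, 0, 0, 0, 0.005, 0, 0, 0, 0.5, 0, 0, 0.005, 0, 0, 0, 0.8, 0, 0, 0.005, 0, 0, 0, 0.8, 0, 0, 0.005, 0, 0, 0, 0.8, 0, 0, 0.005, 0, 0, 0])

```text
t: 43.82
position: [0.4575, -0.3723, 0.1298]
eef_rot: [-0.0, 0.707, 0.707, 0.0]
contact_force: [-0.4, 0.7, 0.4]
opening: 0.8
gripper_force: 0.0
```

Emit:
move_arm(rows=[1, 0, 0, -0.2, 0, 0, 0, 1, 0, 0, -0.6, 0, 0, 0, 1, 0, 0, -0.9, 0, 0, 0, 1, 0, 0, -0.9, 0, 0, 0, 1, 0, 0, -0.9, 0, 0, 0])

```text
t: 44.45
position: [0.4574, -0.3722, 0.2372]
eef_rot: [-0.0, 0.707, 0.707, 0.0]
contact_force: [-0.3, 0.8, -1.0]
opening: 1.0
gripper_force: 0.0
```

```bash
python3 - <<'E'
from h import *
c=cap("wrist");goal([.4577,-.3717,.1302]);save(c,"w17.png")
for n,z,q in (("fin top",.166,.0108),("bevel",.160,.015),("hub",.136,.016),("flat",.122,.038),("rim",.073,.058)):
    print(n);hole(c,(.4565,-.374),z,q)
for r in vision.masks_of(c,"finial")[:1]: print(r["score"],np.round(r["bbox"],1))
Q=np.array([proj(c,(.4565+.015*np.cos(t),-.374+.015*np.sin(t),z)) for t in np.linspace(0,6.28,60) for z in (.136,.16)]);print(Q.min(0),Q.max(0)-Q.min(0))
E
```

```text
pos [ 0.4572 -0.372   0.2368] shift [0.002 0.005 0.888] turn [-0.0003 -0.0003  0.    ] F [ 0.3  0.  -0. ] t 44.5
fin top
circle [ 0.4564 -0.3722] dr mm 3.33 inl 38 of 49
bevel
circle [ 0.4565 -0.374 ] dr mm -0.52 inl 29 of 46
hub
circle [ 0.4574 -0.3774] dr mm 3.78 inl 24 of 46
flat
circle [ 0.4555 -0.3755] dr mm 0.71 inl 36 of 67
rim
circle [ 0.4567 -0.3752] dr mm 0.19 inl 61 of 72
0.82 [294.8 213.8  49.9  51.8]
[294.68559443 213.81146262] [44.94936427 50.97401959]
```

```bash
python3 - <<'E'
from h import *
print(job.sign_off())
E
```

```text
the job is handed in; nothing more can be done
None
```

The lamp is assembled on its foot in the order asked (column, light ring, shade, brass cap), the gripper is clear of it, and the job is signed off at about 45 s. The final wrist-camera fits put the shade and cap at their seated heights, but I took no last side view to confirm the cap is upright.

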